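# Hang the slide baskets to drain on the drying stand

## Robot

A 6-joint arm with a two-finger parallel gripper is mounted at the origin on a cart in front of the work surface, level with it; the furniture and walls round the work are solid. World frame = base frame: x ahead of the robot, y to its left, z up, the work surface at z = 0. Lengths are in mm, angles in rad, forces in N, time in s.
With the tool pointing down it reaches from about 350 to 975 mm from the base axis. Payload 7.1 kg.
Tool frame: the origin (TCP) lies midway between the tips of the shut fingers; the grasp point (between the pads) lies 19 mm behind it; z points along the fingers, y is the line along which they close (so a half turn about z gives the same grasp; the last joint's range is limited). The gripper opens to 88 mm and grips with 3 to 60 N. Pads are 20 mm wide; open, the fingers measure 115 mm over their backs; the gripper's body (75 mm by 178 mm) begins 61 mm behind the grasp point.
Start: joints at [-1.251, 0.423, 1.63, -0, 1.089, -0.019], TCP at [207.739, -589.448, 222.675] pointing down, gripper open.
Joint ranges: [-3, 3], [-0.9, 2.11], [0.09, 2.58], [-1.31, 4.45], [0.11, 2.69], [-2.54, 2.54]. Speed limits (rad/s): [2.39, 2.39, 3.01, 3.14, 3.14, 3.14].

## Interface

Orientations are given as a rotation vector (axis times angle).
In Python, from workcell import ctrl gives the robot as it stands. The module is installed in compiled form; this text tells all that it offers.
- The arm moves only by the tool servo_tool, never from a script. Its argument "increments" is a list of rows, each a list of 7 numbers: the shift along the world's x, y, z in cm, then the turn, a rotation vector about the world's x, y, z in degrees, then the opening, from -1 (shut) to 1 (fully open). A call has 1 to 20 rows; each row is the pose to reach, as a shift and turn from the pose commanded when the call began; what a row does not reach only later rows make up. A row lasts 1/12 s, in which the tool goes at most 41.7 mm and 7.16 degrees, less where a joint would pass 70% of its speed; a pose out of reach is approached as far as the arm can. A call with a gripper value outside its range is refused whole. The fingers move at their own pace and stop on an object; the grip force is fixed at half the most. Time passes only in rows, so rows that repeat a pose let the fingers close. It gives the time, the measured TCP pose, the force, the opening and the grip force at its end, in the units of the state.
- ctrl.get_obs(): the state, without advancing time (a new reading comes with each control period).
- ctrl.get_image(name): name is "scene" or "top" or "wrist"; returns a dict with "image" (420x560x3 uint8, red, green, blue), "fx", "fy", "cx", "cy" (pixels), "extrinsics" (4x4, takes a point from camera to world coordinates); the wrist camera has in their place "tool_from_camera" (4x4, takes a point from camera to tool coordinates, whose origin is the TCP and whose axes are the flange's). Camera axes: x right, y up, looking along -z (the intrinsics and any distortion apply to the point x, -y, -z); pixel columns grow to the right and rows downward; lengths in mm; the calibration is good to about 2 mm. A picture is of the moment at which its call begins: read the wrist's pose just before it. There is no depth.
- ctrl.close_job(): hands the job in; it is judged then, once.
The state is a dict: "t": time; "qpos": joint angles; "qvel": joint speeds; "joint_torque": joint torques, N m; "ee_pos": TCP position; "orientation": TCP orientation; "ft_force": force on the tool from outside, world axes, zero at the start; "moment": the same for the moment, N m; "width": finger opening in mm; "grasp_force": force on a finger pad.
Only numpy, scipy, OpenCV 4.12 (cv2) and the standard library are available. Lean on these libraries where they do the work, as an engineer would, in place of code of your own. Each camera call takes 0.05 s, during which the arm holds its last target. There are 200 camera calls.

## Task

Hang the baskets of wet slides up to drain. First free the clamp knob on the drying stand's hook carriage, slide the carriage until its row of hooks is centred along the white drip tray, and clamp it tight again; only then hang every basket that stands on the worktop by its handle on a hook of its own, so that all of them hang freely over the tray. Do not knock over the wash bottle.

Things in the scene. Friction and masses are not known exactly. Their poses are not given: they have to be found in the camera images.
- drying_stand: Drying stand, fixed: grey base plate 90 x 340 x 12 mm, a steel post at each end (y = +-152 mm) and between them a horizontal aluminium rail along the stand's y, its middle 160 mm up. Origin: on the worktop below the middle of the rail; -x faces the robot.
- carriage (a joint): Hook carriage sliding along the rail, m: -0.09 = stop toward the stand's -y (the robot's right), +0.09 = stop toward +y (left). Grey saddle block, 34 x 60 mm, on the rail, its top 183 mm above the worktop, with a 320 mm hook bar in front of the rail and four hooks 92 mm apart. Moves with about 2 N when the clamp is free; takes over 15 N when clamped.
- carriage_mid (a point): Middle of the row of four hooks, halfway between the inner two, moving with the carriage; this is what has to stand over the middle of the drip tray's length. 80 mm in front of the rail's and the knob's middle, 154 mm above the worktop. Axes as the stand's.
- clamp_knob (a joint): Clamp knob on top of the carriage, rad: 0 = free (stop), 1.45 = screwed tight (stop); grows clockwise seen from above. It starts tight. The brake pad begins to touch the rail at about 0.7; tight above 1.2, quite free below 0.35. It turns with about 0.15 N m and stays where it is left.
- knob_grip (a point): Centre of the knob's black bar grip, 56 mm long, 16 mm thick, 27 mm high, top 13 mm above this point (217 mm above the worktop), on the knob's vertical axis. The point turns with the knob: its x axis lies along the bar, which lies across the rail when free and nearly along the rail when tight. The carriage may be slid by holding this grip.
- hook0_seat (a point): Seat of the rightmost (-y) hook: top of its 8 mm rod at the bottom of its dip, 154 mm above the worktop; a basket's grip rests here, legs either side. Moves with the carriage; axes as the stand's. The hook points to -x; its upturned tip is 26 mm ahead and its top 16 mm higher than the seat; the hook bar's front is 54 mm behind it.
- hook1_seat (a point): Seat of the second from the right hook: top of its 8 mm rod at the bottom of its dip, 154 mm above the worktop; a basket's grip rests here, legs either side. Moves with the carriage; axes as the stand's. The hook points to -x; its upturned tip is 26 mm ahead and its top 16 mm higher than the seat; the hook bar's front is 54 mm behind it.
- hook2_seat (a point): Seat of the third from the right hook: top of its 8 mm rod at the bottom of its dip, 154 mm above the worktop; a basket's grip rests here, legs either side. Moves with the carriage; axes as the stand's. The hook points to -x; its upturned tip is 26 mm ahead and its top 16 mm higher than the seat; the hook bar's front is 54 mm behind it.
- hook3_seat (a point): Seat of the leftmost (+y) hook: top of its 8 mm rod at the bottom of its dip, 154 mm above the worktop; a basket's grip rests here, legs either side. Moves with the carriage; axes as the stand's. The hook points to -x; its upturned tip is 26 mm ahead and its top 16 mm higher than the seat; the hook bar's front is 54 mm behind it.
- drip_tray: White plastic drip tray, fixed, 104 x 390 x 18 mm (x, y, height), wall 3 mm, parallel to the rail and in front of it, below the line of the hooks. Origin: centre of its underside; its y is along the rail.
- basket_1: Loose wire basket of glass slides, about 0.22 kg, like the others; cage 56 x 80 x 40 mm (x, y, height). A rigid wire bail in its y-z plane: legs (5 mm wire) at y = +-38 mm rise to 76 mm, then slope inward to a grey grip block 18 x 34 x 30 mm (x, y, height), 104 to 134 mm up, with an arched underside whose lips reach down to 95 mm. Origin: centre of the underside. May be absent (None).
- basket_1_under (a point): Crown of the arched underside of the grip of basket 1, 104 mm straight above the basket's origin: the point that rests on the hook. Axes as the basket's.
- basket_2: Loose wire basket of glass slides, about 0.22 kg, like the others; cage 56 x 80 x 40 mm (x, y, height). A rigid wire bail in its y-z plane: legs (5 mm wire) at y = +-38 mm rise to 76 mm, then slope inward to a grey grip block 18 x 34 x 30 mm (x, y, height), 104 to 134 mm up, with an arched underside whose lips reach down to 95 mm. Origin: centre of the underside. May be absent (None).
- basket_2_under (a point): Crown of the arched underside of the grip of basket 2, 104 mm straight above the basket's origin: the point that rests on the hook. Axes as the basket's.
- basket_3: Loose wire basket of glass slides, about 0.22 kg, like the others; cage 56 x 80 x 40 mm (x, y, height). A rigid wire bail in its y-z plane: legs (5 mm wire) at y = +-38 mm rise to 76 mm, then slope inward to a grey grip block 18 x 34 x 30 mm (x, y, height), 104 to 134 mm up, with an arched underside whose lips reach down to 95 mm. Origin: centre of the underside. May be absent (None).
- basket_3_under (a point): Crown of the arched underside of the grip of basket 3, 104 mm straight above the basket's origin: the point that rests on the hook. Axes as the basket's.
- basket_4: Loose wire basket of glass slides, about 0.22 kg, like the others; cage 56 x 80 x 40 mm (x, y, height). A rigid wire bail in its y-z plane: legs (5 mm wire) at y = +-38 mm rise to 76 mm, then slope inward to a grey grip block 18 x 34 x 30 mm (x, y, height), 104 to 134 mm up, with an arched underside whose lips reach down to 95 mm. Origin: centre of the underside. May be absent (None).
- basket_4_under (a point): Crown of the arched underside of the grip of basket 4, 104 mm straight above the basket's origin: the point that rests on the hook. Axes as the basket's.
- wash_bottle: White wash bottle with a red cap and bent spout, 105 x 62 x 206 mm, loose, standing at the left of the worktop; only a bystander. Origin: centre of the underside.
Not all that is in view belongs to the job. Leave any orange look-alike of the basket_3 alone.

How it is judged (in metres and radians):
On the way, in this order (a step that is already met when the one before it is completed fails the run):
1. the clamp knob is turned free (value of joint clamp_knob below 0.35 rad), for 0.2 s.
2. the row of hooks stands centred along the drip tray, within 15 mm (y of carriage_mid in the frame of drip_tray between -0.015 and 0.015 m), for 0.2 s.
3. the clamp knob is tight again, with the hooks still centred over the tray (all of step 2 and value of joint clamp_knob above 1.2 rad), for 0.2 s.
At the end, for the whole second after the job is handed in: The hook row is centred along the drip tray within 15 mm, the clamp knob is tight (above 1.2 rad), and every basket that is present hangs at rest on a hook of its own: the underside of its grip within 22 mm horizontally and about 10 mm vertically of the hook's seat, tilted less than 0.25 rad (all of step 3 and ((horizontal distance between basket_1_under and hook0_seat below 0.022 m and z of basket_1_under in the frame of hook0_seat between -0.008 and 0.012 m) or (horizontal distance between basket_1_under and hook1_seat below 0.022 m and z of basket_1_under in the frame of hook1_seat between -0.008 and 0.012 m) or (horizontal distance between basket_1_under and hook2_seat below 0.022 m and z of basket_1_under in the frame of hook2_seat between -0.008 and 0.012 m) or (horizontal distance between basket_1_under and hook3_seat below 0.022 m and z of basket_1_under in the frame of hook3_seat between -0.008 and 0.012 m)) and ((horizontal distance between basket_2_under and hook0_seat below 0.022 m and z of basket_2_under in the frame of hook0_seat between -0.008 and 0.012 m) or (horizontal distance between basket_2_under and hook1_seat below 0.022 m and z of basket_2_under in the frame of hook1_seat between -0.008 and 0.012 m) or (horizontal distance between basket_2_under and hook2_seat below 0.022 m and z of basket_2_under in the frame of hook2_seat between -0.008 and 0.012 m) or (horizontal distance between basket_2_under and hook3_seat below 0.022 m and z of basket_2_under in the frame of hook3_seat between -0.008 and 0.012 m)) and ((horizontal distance between basket_3_under and hook0_seat below 0.022 m and z of basket_3_under in the frame of hook0_seat between -0.008 and 0.012 m) or (horizontal distance between basket_3_under and hook1_seat below 0.022 m and z of basket_3_under in the frame of hook1_seat between -0.008 and 0.012 m) or (horizontal distance between basket_3_under and hook2_seat below 0.022 m and z of basket_3_under in the frame of hook2_seat between -0.008 and 0.012 m) or (horizontal distance between basket_3_under and hook3_seat below 0.022 m and z of basket_3_under in the frame of hook3_seat between -0.008 and 0.012 m)) and ((horizontal distance between basket_4_under and hook0_seat below 0.022 m and z of basket_4_under in the frame of hook0_seat between -0.008 and 0.012 m) or (horizontal distance between basket_4_under and hook1_seat below 0.022 m and z of basket_4_under in the frame of hook1_seat between -0.008 and 0.012 m) or (horizontal distance between basket_4_under and hook2_seat below 0.022 m and z of basket_4_under in the frame of hook2_seat between -0.008 and 0.012 m) or (horizontal distance between basket_4_under and hook3_seat below 0.022 m and z of basket_4_under in the frame of hook3_seat between -0.008 and 0.012 m)) and linear speed of each of basket_1, basket_2, basket_3, basket_4 below 0.03 m/s and angle between each of basket_1, basket_2, basket_3, basket_4's own z axis and vertical below 0.25 rad); the robot touches nothing.
It fails at once if a basket is on a hook while the carriage is not clamped (value of joint clamp_knob below 0.9 rad and ((horizontal distance between basket_1_under and hook0_seat below 0.022 m and z of basket_1_under in the frame of hook0_seat between -0.008 and 0.012 m) or (horizontal distance between basket_1_under and hook1_seat below 0.022 m and z of basket_1_under in the frame of hook1_seat between -0.008 and 0.012 m) or (horizontal distance between basket_1_under and hook2_seat below 0.022 m and z of basket_1_under in the frame of hook2_seat between -0.008 and 0.012 m) or (horizontal distance between basket_1_under and hook3_seat below 0.022 m and z of basket_1_under in the frame of hook3_seat between -0.008 and 0.012 m) or (horizontal distance between basket_2_under and hook0_seat below 0.022 m and z of basket_2_under in the frame of hook0_seat between -0.008 and 0.012 m) or (horizontal distance between basket_2_under and hook1_seat below 0.022 m and z of basket_2_under in the frame of hook1_seat between -0.008 and 0.012 m) or (horizontal distance between basket_2_under and hook2_seat below 0.022 m and z of basket_2_under in the frame of hook2_seat between -0.008 and 0.012 m) or (horizontal distance between basket_2_under and hook3_seat below 0.022 m and z of basket_2_under in the frame of hook3_seat between -0.008 and 0.012 m) or (horizontal distance between basket_3_under and hook0_seat below 0.022 m and z of basket_3_under in the frame of hook0_seat between -0.008 and 0.012 m) or (horizontal distance between basket_3_under and hook1_seat below 0.022 m and z of basket_3_under in the frame of hook1_seat between -0.008 and 0.012 m) or (horizontal distance between basket_3_under and hook2_seat below 0.022 m and z of basket_3_under in the frame of hook2_seat between -0.008 and 0.012 m) or (horizontal distance between basket_3_under and hook3_seat below 0.022 m and z of basket_3_under in the frame of hook3_seat between -0.008 and 0.012 m) or (horizontal distance between basket_4_under and hook0_seat below 0.022 m and z of basket_4_under in the frame of hook0_seat between -0.008 and 0.012 m) or (horizontal distance between basket_4_under and hook1_seat below 0.022 m and z of basket_4_under in the frame of hook1_seat between -0.008 and 0.012 m) or (horizontal distance between basket_4_under and hook2_seat below 0.022 m and z of basket_4_under in the frame of hook2_seat between -0.008 and 0.012 m) or (horizontal distance between basket_4_under and hook3_seat below 0.022 m and z of basket_4_under in the frame of hook3_seat between -0.008 and 0.012 m))).
It fails at once if the wash bottle is knocked over (angle between wash_bottle's own z axis and vertical above 0.6 rad).
Of basket_1, basket_2, basket_3, basket_4 only 3 to 4 are there at a start; the rules pass over those that are not, and their reading is None.
At some moment in a run one of basket_1, basket_2, basket_3, basket_4 may be knocked a few centimetres aside while the robot is not near it.
Once in a run the grip may slacken for a moment while it holds something.
It also fails if it takes over 208 s, if anything falls off the work surface, if the arm or the gripper's body presses on something with over 40 N, if the wrist force passes 120 N, or if a joint passes its speed limit or range.

## Working session

There is one attempt and no reset: what is moved stays moved. The work goes in short steps, Python scripts to look and compute and a tool call to move; the robot and the scene stay as the last step left them, time stands still between calls to the robot, and variables do not carry over. Pictures are saved under pics/ and viewed, at most 14 in all, crops included, and the job is handed in when it is done.

Besides the shell and the picture viewer there is one more tool, called after "Request:" as name(argument=value, ...) on one line, values as JSON. servo_tool: Moves the arm, as the interface text tells. Its arguments: {"type":"object","properties":{"increments":{"type":"array","items":{"type":"array","items":{"type":"number"}}}},"required":["increments"]}

```bash
mkdir -p pics
cat > h.py <<'E'
import numpy as np, cv2
from workcell import ctrl
from scipy.spatial.transform import Rotation as R
def snap(n,f=None):
    o=ctrl.get_obs(); d=ctrl.get_image(n)
    if n=="wrist":
        T=np.eye(4);T[:3,:3]=R.from_rotvec(o["orientation"]).as_matrix();T[:3,3]=o["ee_pos"]
        d["extrinsics"]=T@d["tool_from_camera"]
    if f: cv2.imwrite("pics/"+f,d["image"][:,:,::-1])
    return d
def ray(d,u,v):
    E=d["extrinsics"];c=np.array([(u-d["cx"])/d["fx"],-(v-d["cy"])/d["fy"],-1.])
    return E[:3,3],E[:3,:3]@c
def onz(d,u,v,z):
    p,r=ray(d,u,v);return p+r*(z-p[2])/r[2]
def proj(d,P):
    E=d["extrinsics"];c=E[:3,:3].T@(np.array(P,float)-E[:3,3])
    return d["cx"]+d["fx"]*c[0]/-c[2], d["cy"]-d["fy"]*c[1]/-c[2]
E
python3 - <<'E'
from h import *
o=ctrl.get_obs();print(o)
import pickle
D={}
for n in("scene","top","wrist"):
    d=snap(n,n+"0.png");D[n]=d
    print(n,{k:np.round(v,3).tolist() if k!="image" else 0 for k,v in d.items()})
pickle.dump(D,open("d0.pkl","wb"))
E
```

```text
{'t': 0.0, 'qpos': array([-1.25100460e+00,  4.23895774e-01,  1.63069217e+00, -4.86208637e-05,
        1.08861416e+00, -1.90192228e-02]), 'qvel': array([-0.00092376,  0.00015821,  0.00062814, -0.00050644, -0.00097951,
        0.00051892]), 'joint_torque': array([-2.66780371e-03, -5.44642210e+01, -2.73672599e+01,  6.42657629e-02,
        2.27330031e-02, -1.20868517e-04]), 'ee_pos': array([ 207.54962466, -588.92726784,  221.86655954]), 'orientation': array([-3.09505315e+00, -5.29428834e-01,  4.45411649e-04]), 'ft_force': array([-0.70937023, -0.2294334 , -0.19697071]), 'moment': array([ 0.03437408, -0.01412173,  0.02185855]), 'grasp_force': 0.0, 'width': 87.76297402514624}
scene {'image': 0, 'fx': 537.742, 'fy': 537.742, 'cx': 271.585, 'cy': 206.755, 'extrinsics': [[-0.797, 0.469, -0.38, -71.338], [-0.603, -0.624, 0.497, 731.855], [-0.004, 0.626, 0.78, 1444.932], [0.0, 0.0, 0.0, 1.0]]}
top {'image': 0, 'fx': 480.846, 'fy': 480.846, 'cx': 272.942, 'cy': 205.226, 'extrinsics': [[-0.347, 0.866, -0.36, -136.139], [-0.938, -0.317, 0.141, 199.52], [0.008, 0.387, 0.922, 1931.465], [0.0, 0.0, 0.0, 1.0]]}
wrist {'image': 0, 'fx': 308.218, 'fy': 308.218, 'cx': 275.362, 'cy': 210.242, 'tool_from_camera': [[0.0, 0.97, 0.241, 66.978], [1.0, -0.0, -0.0, -0.858], [-0.0, 0.241, -0.97, -161.592], [0.0, 0.0, 0.0, 1.0]], 'extrinsics': [[0.333, 0.915, 0.228, 270.532], [-0.943, 0.323, 0.079, -566.147], [-0.001, -0.241, 0.97, 383.588], [0.0, 0.0, 0.0, 1.0]]}
```

View pics/top0.png

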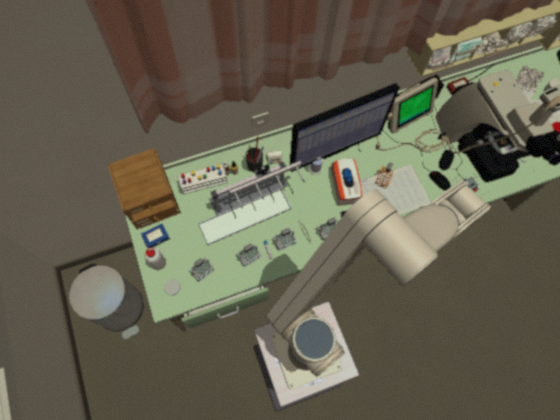

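View pics/scene0.png

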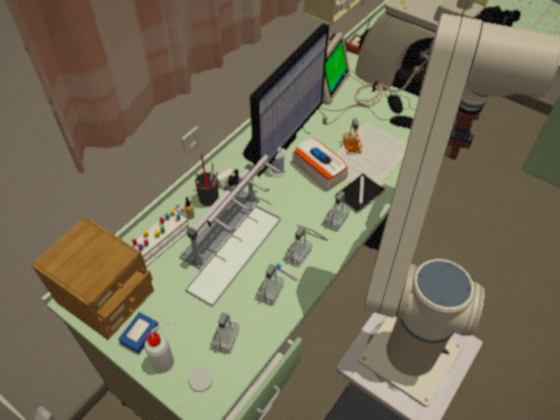

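Four grey baskets stand on the worktop (scene ≈(226,332), (271,284), (299,245), (337,208)). The orange look-alike is at ≈(352,140). I'll take one enlarged crop of each view.

Run:
```python
import pickle,cv2
D=pickle.load(open("d0.pkl","rb"))
s=D["scene"]["image"][120:360,170:370,::-1]
cv2.imwrite("pics/s1.png",cv2.resize(s,None,fx=2.5,fy=2.5,interpolation=3)[:600])
t=D["top"]["image"][130:290,170:370,::-1]
cv2.imwrite("pics/t1.png",cv2.resize(t,None,fx=3.7,fy=3.7,interpolation=3)[:600])
```

```text
(no output)
```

View pics/s1.png

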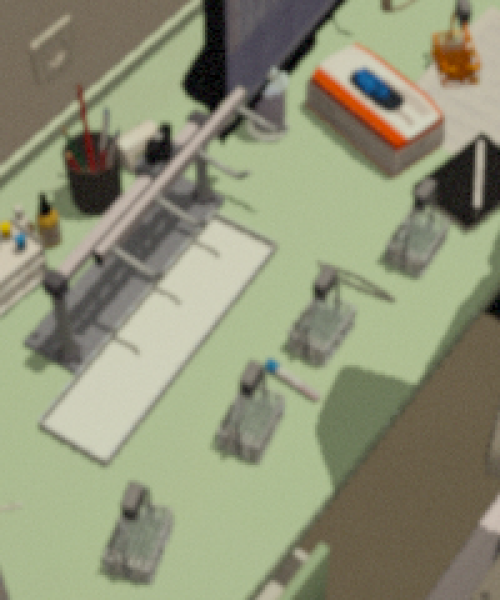

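View pics/t1.png

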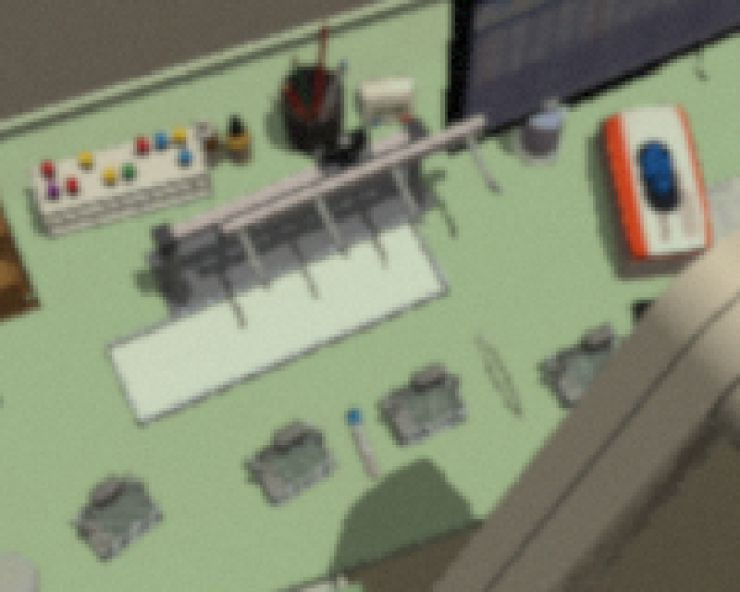

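Run:
```python
from h import *
import pickle
D=pickle.load(open("d0.pkl","rb"));s,t=D["scene"],D["top"]
S=lambda u,v:ray(s,u/2.5+170,v/2.5+120); T=lambda u,v:ray(t,u/3.7+170,v/3.7+130)
def tri(a,b):
    A=0;B=0
    for p,r in(S(*a),T(*b)):
        r=r/np.linalg.norm(r);M=np.eye(3)-np.outer(r,r);A=A+M;B=B+M@p
    return np.linalg.solve(A,B).round(0)
for n,a,b in [("knob",(160,140),(347,145)),("b1",(133,492),(120,492)),("b2",(254,375),(297,437)),("b3",(327,275),(434,377)),("b4",(427,190),(600,338)),("hookR",(243,175),(494,188)),("barL",(98,258),(222,228)),("barR",(243,92),(483,120))]:
    print(n,tri(a,b))
for c in[(108,350),(142,424),(446,290),(412,225)]: print("top tray",onz(t,c[0]/3.7+170,c[1]/3.7+130,18).round())
for c in[(40,425),(107,463),(273,242),(215,215)]: print("sc tray",onz(s,c[0]/2.5+170,c[1]/2.5+120,18).round())
```

```text
knob [697. -84. 207.]
b1 [448. 266. 103.]
b2 [435.  69. 110.]
b3 [444. -90. 125.]
b4 [ 421. -275.  127.]
hookR [ 712. -277.  -55.]
barL [675.  69. 148.]
barR [ 694. -246.  162.]
top tray [636. 231.  18.]
top tray [537. 221.  18.]
top tray [ 572. -159.   18.]
top tray [ 663. -151.   18.]
sc tray [635. 236.  18.]
sc tray [537. 226.  18.]
sc tray [ 577. -158.   18.]
sc tray [ 667. -148.   18.]
```

Request:
servo_tool(increments=[[0, 0, 4, 0, 0, 0, 1], [0, 0, 8, 0, 0, 0, 1], [0, 0, 12, 0, 0, 0, 1], [0, 0, 16, 0, 0, 0, 1], [40, 50, 16, 0, 0, 82, 1], [40, 50, 16, 0, 0, 82, 1], [40, 50, 16, 0, 0, 82, 1], [40, 50, 16, 0, 0, 82, 1], [40, 50, 16, 0, 0, 82, 1], [40, 50, 16, 0, 0, 82, 1], [40, 50, 16, 0, 0, 82, 1], [40, 50, 16, 0, 0, 82, 1], [40, 50, 16, 0, 0, 82, 1], [40, 50, 16, 0, 0, 82, 1], [40, 50, 16, 0, 0, 82, 1], [40, 50, 16, 0, 0, 82, 1], [40, 50, 16, 0, 0, 82, 1], [40, 50, 16, 0, 0, 82, 1], [40, 50, 16, 0, 0, 82, 1], [40, 50, 16, 0, 0, 82, 1]])

```text
t: 1.82
ee_pos: [610.0, -85.3, 382.1]
orientation: [-1.985, -2.434, -0.002]
ft_force: [-0.1, -0.3, -0.3]
width: 87.5
grasp_force: 0.0
```

Request:
servo_tool(increments=[[0, 0, 0, 0, 0, 0, 1], [0, 0, 0, 0, 0, 0, 1], [0, 0, 0, 0, 0, 0, 1]])

```text
t: 2.07
ee_pos: [606.9, -90.4, 382.4]
orientation: [-1.99, -2.43, 0.001]
ft_force: [0.6, -0.1, 0.3]
width: 88.2
grasp_force: 0.0
```

Run:
```python
from h import *
import pickle
d=snap("wrist","w1.png");pickle.dump(d,open("w1.pkl","wb"));o=ctrl.get_obs();print(o["t"],o["ee_pos"],o["orientation"],o["qpos"])
for p in [(697,-84,217),(617,-91,154)]: print(proj(d,p))
```

```text
2.1167 [606.86219618 -90.71218271 382.62152641] [-1.99099971e+00 -2.42979481e+00  9.32011532e-04] [-1.67578123e-01  2.70310803e-01  1.47989813e+00 -3.93623434e-04
  1.39190203e+00 -3.65374024e-01]
(np.float64(356.33773521004787), np.float64(207.3337510664732))
(np.float64(282.0257781417833), np.float64(189.10672847224026))
```

View pics/w1.png

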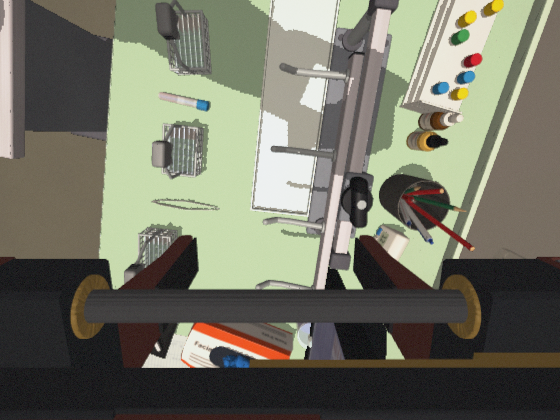

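The knob bar is at ≈(359,200), lying nearly along the rail. The hook tips are at ≈(283,68), (275,149), (266,221), (258,285), and three baskets are visible on the left.

Run:
```python
from h import *
import pickle
d=pickle.load(open("w1.pkl","rb"))
im=d["image"].astype(int)
m=((im.max(2)<60)).astype(np.uint8);m[:165]=0;m[235:]=0;m[:,:335]=0;m[:,380:]=0
n,l,st,ce=cv2.connectedComponentsWithStats(m);k=1+np.argmax(st[1:,4]);print(st[k],ce[k])
y,x=np.where(l==k);P=np.array([onz(d,a,b,217)[:2] for a,b in zip(x,y)]);c,(w,h),a=cv2.minAreaRect(P.astype(np.float32));print("knob",P.mean(0),c,w,h,a)
print("knob view", onz(d,359,200,217))
for t in[(283,68),(275,149),(266,221),(258,285)]:print("tip",onz(d,*t,170).round())
# tray corners near end
for t in[(252,209),(307,214)]:print("tray",onz(d,*t,18).round())
for t in[(168,20),(161,154),(138,270)]:print("grip",onz(d,*t,134).round())
hsv=cv2.cvtColor(d["image"],cv2.COLOR_RGB2HSV)
```

```text
[340 177  32  50 832] [357.34735577 199.77764423]
knob [695.9276901  -75.79448533] (694.5967407226562, -78.38905334472656) 34.07460021972656 54.44990158081055 11.407740592956543
knob view [697.70458063 -75.51856858 217.        ]
tip [589.  47. 170.]
tip [598. -43. 170.]
tip [ 605. -132.  170.]
tip [ 611. -221.  170.]
tray [ 580. -159.   18.]
tray [ 677. -149.   18.]
grip [444.  78. 134.]
grip [453. -80. 134.]
grip [ 439. -251.  134.]
```

Run:
```python
from h import *
import pickle
D=pickle.load(open("d0.pkl","rb"))
def tri(a,b):
    A=0;B=0
    for p,r in(ray(D["scene"],*a),ray(D["top"],*b)):
        r=r/np.linalg.norm(r);M=np.eye(3)-np.outer(r,r);A=A+M;B=B+M@p
    return np.linalg.solve(A,B).round(0)
print(tri((257,97),(293,124)),tri((248,152),(292,160)),tri((328,30),(396,88)),tri((206,178),(253,158)))
```

```text
[ 711. -210.  436.] [ 725. -208.  185.] [ 744. -643.  413.] [803. -70. 136.]
```

Request:
servo_tool(increments=[[3, 0.5, 0, 0, 0, 0, 1], [6, 1, 0, 0, 0, 0, 1], [8.9, 1.3, 0, 0, 0, 0, 1], [8.9, 1.3, -4, 0, 0, 0, 1], [8.9, 1.3, -7, 0, 0, 0, 1], [8.9, 1.3, -7, 0, 0, 0, 1], [8.9, 1.3, -7, 0, 0, 0, 1]])

```text
t: 2.7
ee_pos: [695.3, -77.9, 311.5]
orientation: [-1.99, -2.427, 0.003]
ft_force: [0.5, 0.4, 0.2]
width: 87.9
grasp_force: 0.0
```

Run:
```python
from h import *
d=snap("wrist","w2.png");o=ctrl.get_obs();print(o["ee_pos"],o["orientation"])
im=d["image"].astype(int)
print(proj(d,(697,-77,217)),proj(d,o["ee_pos"]*[1,1,0]+[0,0,217]))
```

```text
[696.49198002 -77.7363438  313.86358081] [1.99127246e+00 2.42952409e+00 9.92178713e-05]
(np.float64(276.3424863726201), np.float64(213.04341172414448)) (np.float64(275.5933686239787), np.float64(213.7446991583502))
```

View pics/w2.png

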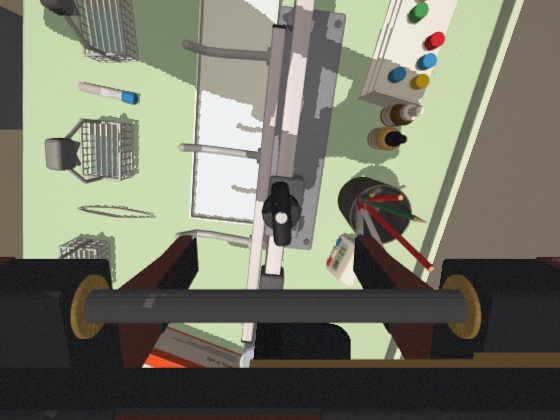

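Bar centre is at (281,215), about 4 mm to +x of the tool. Correct, descend and grip.

Request:
servo_tool(increments=[[0.4, 0, -4, 0, 0, 0, 1], [0.4, 0, -8, 0, 0, 0, 1], [0.4, 0, -11, 0, 0, 0, 1], [0.4, 0, -12.1, 0, 0, 0, 1], [0.4, 0, -12.1, 0, 0, 0, 1], [0.4, 0, -12.1, 0, 0, 0, -1], [0.4, 0, -12.1, 0, 0, 0, -1], [0.4, 0, -12.1, 0, 0, 0, -1], [0.4, 0, -12.1, 0, 0, 0, -1], [0.4, 0, -12.1, 0, 0, 0, -1], [0.4, 0, -12.1, 0, 0, 0, -1], [0.4, 0, -12.1, 0, 0, 0, -1], [0.4, 0, -12.1, 0, 0, 0, -1]])

```text
t: 3.83
ee_pos: [700.7, -76.4, 191.8]
orientation: [1.989, 2.431, 0.0]
ft_force: [-0.1, -0.2, 0.1]
width: 37.8
grasp_force: 0.0
```

Request:
servo_tool(increments=[[0, 0, 0, 0, 0, 0, -1], [0, 0, 0, 0, 0, 0, -1], [0, 0, 0, 0, 0, 0, -1], [0, 0, 0, 0, 0, 0, -1], [0, 0, 0, 0, 0, 0, -1], [0, 0, 0, 0, 0, 0, -1], [0, 0, 0, 0, 0, 0, -1], [0, 0, 0, 0, 0, 0, -1]])

```text
t: 4.5
ee_pos: [699.2, -76.7, 191.5]
orientation: [-1.988, -2.43, 0.004]
ft_force: [-4.7, -0.9, 3.5]
width: 16.3
grasp_force: 29.5
```

Request:
servo_tool(increments=[[-0.1, 0, 0, 0, 0, 7, -1], [-0.1, 0, 0, 0, 0, 14, -1], [-0.1, 0, 0, 0, 0, 21, -1], [-0.1, 0, 0, 0, 0, 28, -1], [-0.1, 0, 0, 0, 0, 35, -1], [-0.1, 0, 0, 0, 0, 42, -1], [-0.1, 0, 0, 0, 0, 42, -1]])

```text
t: 5.08
ee_pos: [696.4, -77.7, 191.4]
orientation: [-0.975, -2.98, 0.006]
ft_force: [-12.8, -4.2, 7.1]
width: 15.8
grasp_force: 29.9
```

Request:
servo_tool(increments=[[-0.3, -0.1, 0.1, 0, 0, 7, -1], [-0.4, -0.1, 0.1, 0, 0, 14, -1], [-0.4, -0.1, 0.1, 0, 0, 21, -1], [-0.4, -0.1, 0.1, 0, 0, 28, -1], [-0.4, -0.1, 0.1, 0, 0, 35, -1], [-0.4, -0.1, 0.1, 0, 0, 40, -1], [-0.4, -0.1, 0.1, 0, 0, 40, -1]])

```text
t: 5.67
ee_pos: [695.0, -77.8, 191.5]
orientation: [0.098, -3.138, 0.0]
ft_force: [0.2, -1.8, -5.8]
width: 15.7
grasp_force: 30.0
```

Request:
servo_tool(increments=[[0, 0, 0, 0, 0, 0, -1], [0, 0, 0, 0, 0, 0, -1], [0, 0, 0, 0, 0, 0, -1], [-0.1, 1, 0, 0, 0, 0, -1], [-0.25, 3, 0, 0, 0, 0, -1], [-0.4, 5, 0, 0, 0, 0, -1], [-0.6, 7, 0, 0, 0, 0, -1], [-0.8, 9, 0, 0, 0, 0, -1], [-1.0, 11, 0, 0, 0, 0, -1], [-1.1, 12, 0, 0, 0, 0, -1], [-1.1, 12, 0, 0, 0, 0, -1], [-1.1, 12, 0, 0, 0, 0, -1], [-1.1, 12, 0, 0, 0, 0, -1]])

```text
t: 6.75
ee_pos: [684.8, 43.9, 191.6]
orientation: [0.093, -3.14, -0.002]
ft_force: [4.5, 1.5, -14.6]
width: 16.2
grasp_force: 30.0
```

Run:
```python
from h import *
import pickle
d=snap("wrist","w3.png");t=snap("top","t3.png");s=snap("scene","s3.png");o=ctrl.get_obs();print(o["ee_pos"],o["orientation"],o["ft_force"])
pickle.dump((d,t,s),open("w3.pkl","wb"))
print([np.round(proj(d,p)) for p in[(537,224,18),(580,-159,18),(607,37,18)]])
```

```text
[684.80334256  43.48845042 191.5759238 ] [ 9.21151757e-02 -3.14018847e+00 -1.66495469e-03] [  5.83309735   2.03971495 -14.77668875]
[array([463.,  59.]), array([80., 80.]), array([272., 120.])]
```

View pics/w3.png

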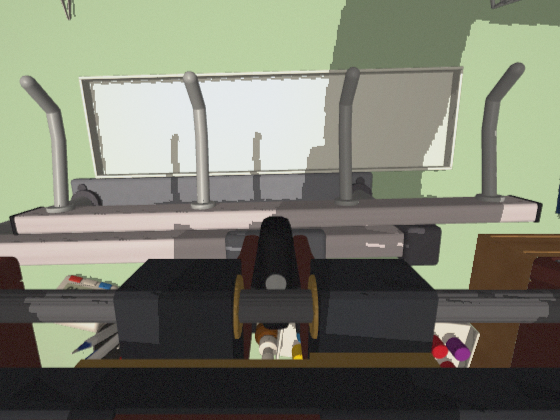

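Tray corners are at (82,79), (462,69), (454,168), (97,176); hook tips at (27,83), (190,77), (352,74), (518,69).

Run:
```python
from h import *
import pickle
d=pickle.load(open("w3.pkl","rb"))[0]
T=np.array([onz(d,*p,18)[:2] for p in[(82,79),(462,69),(454,168),(97,176)]]);print(T.round(),T.mean(0))
H=np.array([onz(d,*p,168)[:2] for p in[(27,83),(190,77),(352,74),(518,69)]]);print(H.round(),H.mean(0))
y=T[1]-T[0]+T[2]-T[3];y/=np.linalg.norm(y);r=H[3]-H[0];r/=np.linalg.norm(r);print(y,r)
print("off tip",(H.mean(0)-T.mean(0))@y)
x=np.array([y[1],-y[0]]);print("off knob",(ctrl.get_obs()["ee_pos"][:2]-80*x-T.mean(0))@y)
```

```text
[[ 579. -157.]
 [ 546.  225.]
 [ 645.  237.]
 [ 677. -150.]] [611.79594337  38.85575626]
[[601. -99.]
 [593.  -8.]
 [586.  82.]
 [578. 174.]] [589.33324838  37.16336338]
[-0.08267268  0.99657675] [-0.08592451  0.99630165]
off tip 0.17045190282673722
off knob -1.4188823712950172
```

Request:
servo_tool(increments=[[0.1, 0, -0.2, 0, 0, -7, -1], [0.1, 0, -0.2, 0, 0, -14, -1], [0.1, 0, -0.2, 0, 0, -21, -1], [0.1, 0, -0.2, 0, 0, -28, -1], [0.1, 0, -0.2, 0, 0, -35, -1], [0.1, 0, -0.2, 0, 0, -42, -1], [0.1, 0, -0.2, 0, 0, -42, -1]])

```text
t: 7.48
ee_pos: [686.2, 43.5, 191.5]
orientation: [1.046, 2.962, 0.003]
ft_force: [1.2, 2.7, -2.8]
width: 15.5
grasp_force: 30.0
```

Request:
servo_tool(increments=[[0.1, 0, 0, 0, 0, -7, -1], [0.1, 0, 0, 0, 0, -14, -1], [0.1, 0, 0, 0, 0, -21, -1], [0.1, 0, 0, 0, 0, -28, -1], [0.1, 0, 0, 0, 0, -35, -1], [0.1, 0, 0, 0, 0, -41, -1], [0.1, 0, 0, 0, 0, -42, -1], [0.1, 0, 0, 0, 0, -42, -1], [0.1, 0, 0, 0, 0, -42, -1]])

```text
t: 8.23
ee_pos: [688.9, 45.1, 191.6]
orientation: [2.024, 2.4, 0.009]
ft_force: [6.8, 8.7, -7.0]
width: 16.3
grasp_force: 30.3
```

Request:
servo_tool(increments=[[0, 0, 0, 0, 0, 0, 1], [0, 0, 0, 0, 0, 0, 1], [0, 0, 0, 0, 0, 0, 1], [0, 0, 0, 0, 0, 0, 1], [0, 0, 0, 0, 0, 0, 1], [0, 0, 0, 0, 0, 0, 1], [0, 0, 0, 0, 0, 0, 1], [0, 0, 0, 0, 0, 0, 1], [0, 0, 3, 0, 0, 0, 1], [0, 0, 6, 0, 0, 0, 1], [0, 0, 10, 0, 0, 0, 1], [0, 0, 14, 0, 0, 0, 1], [0, 0, 18, 0, 0, 0, 1], [0, 0, 22, 0, 0, 0, 1], [0, 0, 22, 0, 0, 0, 1]])

```text
t: 9.48
ee_pos: [689.5, 42.6, 421.0]
orientation: [2.025, 2.388, 0.016]
ft_force: [-0.2, -0.2, 1.1]
width: 87.6
grasp_force: 0.0
```

Request:
servo_tool(increments=[[-3, 0, 0, 0, 0, 0, 1], [-7, 0, 0, 0, 0, 0, 1], [-11, 0, 0, 0, 0, 0, 1], [-15, 0, 0, 0, 0, 0, 1], [-18, 0, 0, 0, 0, 0, 1], [-18, 0, 0, 0, 0, 0, 1], [-18, 0, 0, 0, 0, 0, 1], [-18, 0, 0, 0, 0, 0, 1]])

```text
t: 10.15
ee_pos: [507.6, 42.6, 411.1]
orientation: [2.031, 2.395, 0.002]
ft_force: [-0.5, -0.5, -0.0]
width: 87.7
grasp_force: 0.0
```

Run:
```python
from h import *
import pickle
d=snap("wrist","w4.png");t=snap("top","t4.png");s=snap("scene","s4.png");o=ctrl.get_obs();print(o["t"],o["ee_pos"],o["orientation"],o["ft_force"])
pickle.dump((d,t,s),open("w4.pkl","wb"))
```

```text
10.3 [507.87846112  42.53471947 410.35173997] [-2.03169353e+00 -2.39594315e+00  3.10651156e-04] [-0.34676851  0.11619807 -0.68444022]
```

View pics/w4.png

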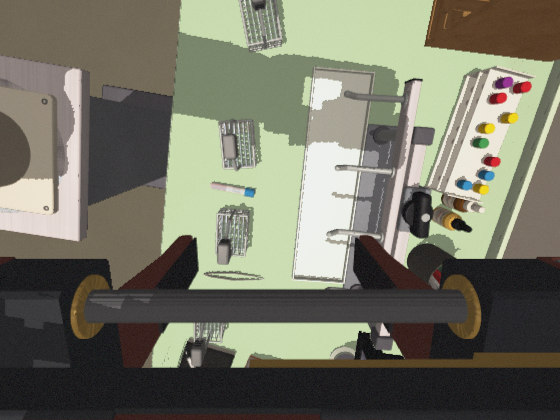

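Clamped. The grips of the baskets ahead are at (229,147) and (223,250), with another at the top edge (262,2). I'll rotate the tool and go above the middle-left basket, and check where the bottle is.

Request:
servo_tool(increments=[[-6.5, 3.2, -4, 0, 0, 7, 1], [-6.5, 3.2, -8, 0, 0, 14, 1], [-6.5, 3.2, -11, 0, 0, 21, 1], [-6.5, 3.2, -11, 0, 0, 28, 1], [-6.5, 3.2, -11, 0, 0, 35, 1], [-6.5, 3.2, -11, 0, 0, 42, 1], [-6.5, 3.2, -11, 0, 0, 49, 1], [-6.5, 3.2, -11, 0, 0, 56, 1], [-6.5, 3.2, -11, 0, 0, 63, 1], [-6.5, 3.2, -11, 0, 0, 70, 1], [-6.5, 3.2, -11, 0, 0, 77, 1], [-6.5, 3.2, -11, 0, 0, 82, 1], [-6.5, 3.2, -11, 0, 0, 82, 1], [-6.5, 3.2, -11, 0, 0, 82, 1], [-6.5, 3.2, -11, 0, 0, 82, 1], [-6.5, 3.2, -11, 0, 0, 82, 1]])

```text
t: 11.63
ee_pos: [442.0, 74.6, 300.5]
orientation: [0.036, -3.141, 0.0]
ft_force: [-1.5, -0.6, -0.0]
width: 88.0
grasp_force: 0.0
```

Run:
```python
from h import *
import pickle
_,t,s=pickle.load(open("w4.pkl","rb"))
def tri(a,b):
    A=0;B=0
    for p,r in(ray(s,*a),ray(t,*b)):
        r=r/np.linalg.norm(r);M=np.eye(3)-np.outer(r,r);A=A+M;B=B+M@p
    return np.linalg.solve(A,B).round(0)
print("bottle cap",tri((153,338),(149,253)))
d=snap("wrist","w5.png");o=ctrl.get_obs();print(o["ee_pos"],o["orientation"])
pickle.dump(d,open("w5.pkl","wb"))
print(proj(d,(443,75,134)))
```

```text
bottle cap [531. 442. 170.]
[441.90166156  74.54382074 300.56605952] [ 3.64198290e-02 -3.14119090e+00  8.34530119e-05]
(np.float64(274.55475295589525), np.float64(195.70339048909193))
```

View pics/w5.png

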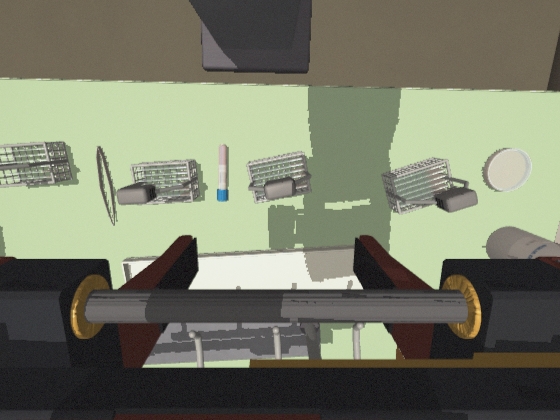

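Grips are at (281,187) for the middle basket, (457,200) for the left and (137,194) for the right. Cage edges are tilted about 12°, 19° and 4°.

Run:
```python
from h import *
import pickle
d=pickle.load(open("w5.pkl","rb"))
for p in[(281,187),(457,200),(137,194)]: print(onz(d,*p,130).round(1))
for q in[((248,165),(308,152)),((383,180),(445,158)),((132,163),(195,158)),((255,203),(311,187)),((390,213),(450,195))]:
    a,b=[onz(d,*p,40 if i<3 else 20) for i,p in enumerate(q)];v=b-a;print(np.degrees(np.arctan2(-v[0],v[1])))
```

```text
[434.   81.8 130. ]
[444. 276. 130.]
[445.4 -75.8 130. ]
13.419322709955956
21.52265008526003
5.782470588558454
17.561353142872758
18.995304699815836
```

Request:
servo_tool(increments=[[-0.8, 0.7, -4, 0, 0, 7, 1], [-0.8, 0.7, -8, 0, 0, 14, 1], [-0.8, 0.7, -12, 0, 0, 14, 1], [-0.8, 0.7, -12, 0, 0, 14, 1]])

```text
t: 12.02
ee_pos: [429.1, 80.9, 175.0]
orientation: [0.419, -3.102, 0.0]
ft_force: [-1.5, 0.7, -0.8]
width: 87.8
grasp_force: 0.0
```

Run:
```python
from h import *
d=snap("wrist","w6.png");o=ctrl.get_obs();print(o["ee_pos"],proj(d,(434,82,134)),proj(d,o["ee_pos"]*[1,1,0]+[0,0,134]))
```

```text
[431.04823471  81.14708257 178.12691368] (np.float64(273.54858649648224), np.float64(237.16591667830974)) (np.float64(273.48546282204785), np.float64(232.9240145694609))
```

View pics/w6.png

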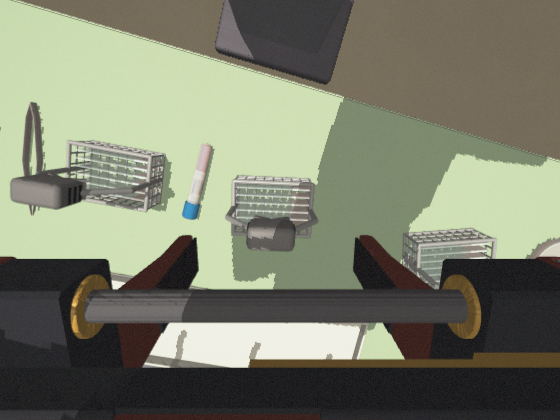

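The block is centred at ≈(271,233) on the tool axis. Descend and grip.

Request:
servo_tool(increments=[[0, 0, -3.5, 0, 0, 0, 1], [0, 0, -6.8, 0, 0, 0, 1], [0, 0, -6.8, 0, 0, 0, 1], [0, 0, -6.8, 0, 0, 0, -1], [0, 0, -6.8, 0, 0, 0, -1], [0, 0, -6.8, 0, 0, 0, -1], [0, 0, -6.8, 0, 0, 0, -1], [0, 0, -6.8, 0, 0, 0, -1], [0, 0, -6.8, 0, 0, 0, -1], [0, 0, -6.8, 0, 0, 0, -1], [0, 0, -6.8, 0, 0, 0, -1], [0, 0, -6.8, 0, 0, 0, -1], [0, 0, -6.8, 0, 0, 0, -1], [0, 0, -6.8, 0, 0, 0, -1], [0, 0, -6.8, 0, 0, 0, -1]])

```text
t: 13.32
ee_pos: [433.9, 81.6, 112.7]
orientation: [-0.421, 3.113, 0.0]
ft_force: [1.6, -0.5, 1.9]
width: 34.1
grasp_force: 29.9
```

Request:
servo_tool(increments=[[0, 0, 3, 0, 0, 0, -1], [0, 0, 6, 0, 0, 0, -1], [0, 0, 8, 0, 0, -4, -1], [2, 0, 8, 0, 0, -8, -1], [4.5, -0.1, 8, 0, 0, -10.5, -1], [7, -0.2, 8, 0, 0, -10.5, -1], [9, -0.3, 8, 0, 0, -10.5, -1], [9, -0.3, 8, 0, 0, -10.5, -1], [9, -0.3, 8, 0, 0, -10.5, -1], [9, -0.3, 8, 0, 0, -10.5, -1], [9, -0.3, 8, 0, 0, -10.5, -1]])

```text
t: 14.23
ee_pos: [522.2, 78.5, 192.1]
orientation: [0.135, -3.137, 0.0]
ft_force: [-0.6, -0.9, -3.3]
width: 33.7
grasp_force: 30.0
```

Run:
```python
from h import *
d=snap("wrist","w7.png");s=snap("scene","s7.png");o=ctrl.get_obs();print(o["t"],o["ee_pos"],o["orientation"],o["width"],o["ft_force"])
cv2.imwrite("pics/c7.png",np.hstack([d["image"][:,:,::-1][:,80:480],cv2.resize(s["image"][130:340,150:350,::-1],(400,420))]))
for p in [(607,84,154),(599,176,154),(615,-7,154)]:print(proj(d,p))
```

```text
14.3333 [522.69397922  78.58991252 192.47908447] [ 1.34942420e-01 -3.13768443e+00  5.97930700e-05] 33.733518475097036 [ 0.20522621  0.86450369 -3.54859788]
(np.float64(271.28971755871555), np.float64(340.07587608600124))
(np.float64(395.1992222901536), np.float64(339.9990681389489))
(np.float64(148.73917525019831), np.float64(340.2529227097442))
```

View pics/c7.png

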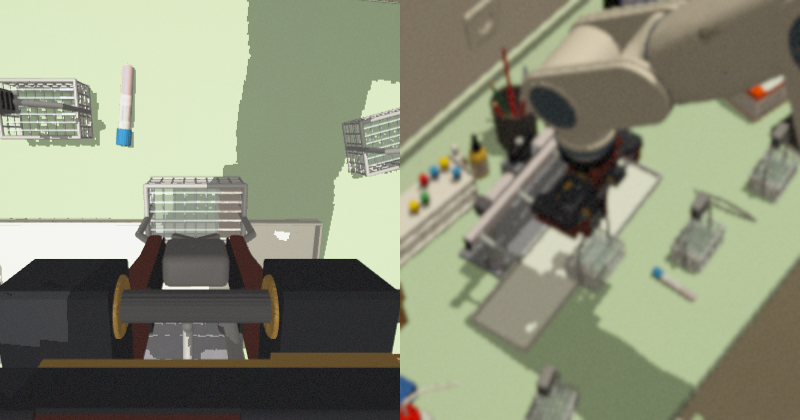

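Request:
servo_tool(increments=[[2, 0.15, 0, 0, 0, 0, -1], [4, 0.3, 0, 0, 0, 0, -1], [6, 0.45, 0, 0, 0, 0, -1], [7.5, 0.6, 0, 0, 0, 0, -1], [8.5, 0.65, 0, 0, 0, 0, -1], [8.5, 0.65, 0, 0, 0, 0, -1], [8.5, 0.65, 0, 0, 0, 0, -1], [8.5, 0.65, -1, 0, 0, 0, -1], [8.5, 0.65, -2, 0, 0, 0, -1], [8.5, 0.65, -2.5, 0, 0, 0, -1], [8.5, 0.65, -2.9, 0, 0, 0, -1], [8.5, 0.65, -2.9, 0, 0, 0, -1], [8.5, 0.65, -2.9, 0, 0, 0, -1]])

```text
t: 15.42
ee_pos: [608.7, 83.6, 165.0]
orientation: [-0.135, 3.138, -0.004]
ft_force: [-4.5, -5.5, 12.2]
width: 34.1
grasp_force: 30.0
```

Request:
servo_tool(increments=[[-0.1, -0.2, 0.1, 0, 0, 0, -1], [-0.1, -0.2, 0, 0, 0, 0, -1], [-0.1, -0.2, 0, 0, 0, 0, -1]])

```text
t: 15.67
ee_pos: [607.6, 82.4, 164.3]
orientation: [-0.135, 3.138, -0.002]
ft_force: [-2.6, -4.1, 8.0]
width: 34.2
grasp_force: 30.0
```

Request:
servo_tool(increments=[[0, 0, 0, 0, 0, 0, -0.1], [0, 0, 0, 0, 0, 0, 0.1], [0, 0, 0, 0, 0, 0, 0.4], [0, 0, 0, 0, 0, 0, 0.4], [0, 0, 0, 0, 0, 0, 0.4], [0, 0, 0, 0, 0, 0, 0.4], [0, 0, 1, 0, 0, 0, 0.4], [0, 0, 3, 0, 0, 0, 0.4], [0, 0, 6, 0, 0, 0, 0.4], [0, 0, 10, 0, 0, 0, 0.4], [-4, 0, 13, 0, 0, 0, 1], [-8, 0, 13, 0, 0, 0, 1], [-12, 0, 13, 0, 0, 0, 1], [-16, 0, 13, 0, 0, 0, 1], [-17, 0, 13, 0, 0, 0, 1], [-17, 0, 13, 0, 0, 0, 1], [-17, 0, 13, 0, 0, 0, 1]])

```text
t: 17.08
ee_pos: [438.5, 83.2, 294.9]
orientation: [-0.135, 3.136, 0.0]
ft_force: [-0.2, 0.4, -0.5]
width: 87.8
grasp_force: 0.0
```

Run:
```python
from h import *
import pickle
d=snap("wrist","w8.png");s=snap("scene","s8.png");t=snap("top","t8.png");o=ctrl.get_obs();print(o["t"],o["ee_pos"],o["orientation"],o["width"],o["ft_force"])
pickle.dump((d,s,t),open("w8.pkl","wb"))
a=d["image"][:,:,::-1];b=cv2.resize(s["image"][130:340,150:350,::-1],(400,420));c=cv2.resize(b,(230,242))
cv2.imwrite("pics/c8.png",np.hstack([a,np.vstack([c,np.zeros((178,230,3),np.uint8)])]))
```

```text
17.2333 [439.45039669  83.14826277 294.01375603] [-1.34242631e-01  3.13760911e+00  9.37082428e-05] 88.05605273545503 [-0.01218172  0.14048254  1.02878237]
```

View pics/c8.png

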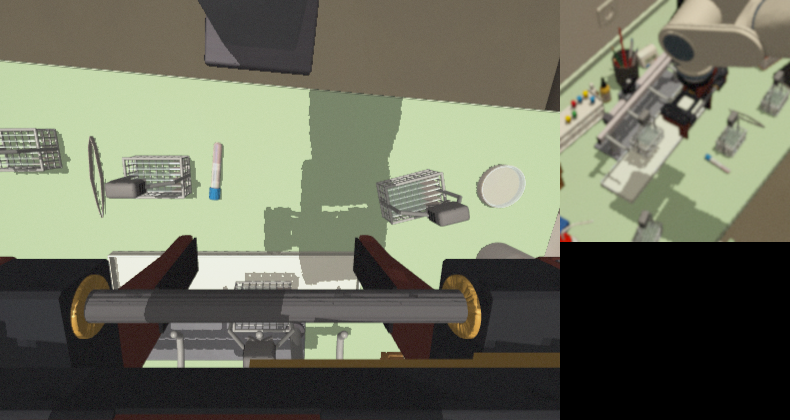

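Basket 2 hangs on hook 2. Left basket grip is at (449,212), right at (126,187).

Run:
```python
from h import *
import pickle
d=pickle.load(open("w8.pkl","rb"))[0]
for p in[(449,212),(126,187)]: print(onz(d,*p,128).round(1))
for q in[((377,181),(440,169)),((389,226),(446,208)),((122,158),(190,155))]:
    a,b=[onz(d,*p,40 if i<3 else 20) for i,p in enumerate(q)];v=b-a;print(np.degrees(np.arctan2(-v[0],v[1])))
im=d["image"].astype(int)
for r in [(425,190,480,230),(100,170,150,205)]:
    m=(im.max(2)<110)&(im.max(2)-im.min(2)<18);k=np.zeros_like(m);k[r[1]:r[3],r[0]:r[2]]=1
    n,l,st,ce=cv2.connectedComponentsWithStats((m&k).astype(np.uint8));j=1+np.argmax(st[1:,4]);y,x=np.where(l==j)
    print(st[j],cv2.minAreaRect(np.c_[x,y].astype(np.float32)))
```

```text
[441.9 276.5 128. ]
[444.5 -76.6 128. ]
15.97348495211508
23.726023069558952
7.433506625991821
[425 190  42  36 502] ((442.0617370605469, 204.53179931640625), (30.618755340576172, 37.419471740722656), 53.84181594848633)
[109 176  41  22 343] ((130.3235321044922, 182.7941131591797), (37.38669204711914, 20.579830169677734), 30.963756561279297)
```

Request:
servo_tool(increments=[[0.3, 4, 0, 0, 0, 7, 1], [0.3, 8, 0, 0, 0, 13, 1], [0.3, 12, 0, 0, 0, 13, 1], [0.3, 16, 0, 0, 0, 13, 1], [0.3, 19.3, 0, 0, 0, 13, 1], [0.3, 19.3, -4, 0, 0, 13, 1], [0.3, 19.3, -8, 0, 0, 13, 1], [0.3, 19.3, -11.4, 0, 0, 13, 1], [0.3, 19.3, -11.4, 0, 0, 13, 1], [0.3, 19.3, -11.4, 0, 0, 13, 1]])

```text
t: 18.07
ee_pos: [440.6, 275.8, 178.1]
orientation: [0.488, -3.099, 0.003]
ft_force: [0.6, 0.5, -0.5]
width: 87.8
grasp_force: 0.0
```

Run:
```python
from h import *
d=snap("wrist","w9.png");o=ctrl.get_obs();print(o["ee_pos"],o["orientation"],proj(d,o["ee_pos"]*[1,1,0]+[0,0,134]))
im=d["image"].astype(int);m=(im.max(2)<115)&(im.max(2)-im.min(2)<18)
k=np.zeros_like(m);k[195:258,205:345]=1;k[236:,:210]=0
n,l,st,ce=cv2.connectedComponentsWithStats((m&k).astype(np.uint8))
for j in range(1,n):
    if st[j,4]>100:
        y,x=np.where(l==j);print(st[j],ce[j],cv2.minAreaRect(np.c_[x,y].astype(np.float32)))
w6=cv2.imread("pics/w6.png").astype(int);m=(w6.max(2)<115)&(w6.max(2)-w6.min(2)<18)
n,l,st,ce=cv2.connectedComponentsWithStats((m&k).astype(np.uint8))
for j in range(1,n):
    if st[j,4]>100: print("ref",st[j],ce[j])
```

```text
[441.79987036 276.42185086 180.01816604] [ 4.88439587e-01 -3.10288541e+00  3.55848999e-04] (np.float64(274.4214312926092), np.float64(230.2794228796012))
[ 235  195   90   53 2170] [281.64470046 226.07880184] ((280.807373046875, 222.8248291015625), (50.595924377441406, 88.33220672607422), 81.57302856445312)
ref [ 233  198   85   54 1653] [277.41197822 231.15728978]
```

Request:
servo_tool(increments=[[-0.2, 0.3, -3.5, 0, 0, 0, 1], [-0.2, 0.3, -6.8, 0, 0, 0, 1], [-0.2, 0.3, -6.8, 0, 0, 0, 1], [-0.2, 0.3, -6.8, 0, 0, 0, -1], [-0.2, 0.3, -6.8, 0, 0, 0, -1], [-0.2, 0.3, -6.8, 0, 0, 0, -1], [-0.2, 0.3, -6.8, 0, 0, 0, -1], [-0.2, 0.3, -6.8, 0, 0, 0, -1], [-0.2, 0.3, -6.8, 0, 0, 0, -1], [-0.2, 0.3, -6.8, 0, 0, 0, -1], [-0.2, 0.3, -6.8, 0, 0, 0, -1], [-0.2, 0.3, -6.8, 0, 0, 0, -1], [-0.2, 0.3, -6.8, 0, 0, 0, -1], [-0.2, 0.3, -6.8, 0, 0, 0, -1], [-0.2, 0.3, -6.8, 0, 0, 0, -1]])

```text
t: 19.37
ee_pos: [438.7, 279.0, 111.7]
orientation: [0.489, -3.103, 0.0]
ft_force: [-0.1, -2.3, 3.3]
width: 33.6
grasp_force: 29.9
```

Request:
servo_tool(increments=[[0, 0, 3, 0, 0, 0, -1], [0, 0, 6, 0, 0, 0, -1], [0, 0, 8, 0, 0, -4, -1], [2, -3, 8, 0, 0, -8, -1], [4.5, -6, 8, 0, 0, -13, -1], [7, -9, 8, 0, 0, -13, -1], [7.6, -11.2, 8, 0, 0, -13, -1], [7.6, -11.2, 8, 0, 0, -13, -1], [7.6, -11.2, 8, 0, 0, -13, -1], [7.6, -11.2, 8, 0, 0, -13, -1], [7.6, -11.2, 8, 0, 0, -13, -1]])

```text
t: 20.28
ee_pos: [514.0, 167.8, 191.3]
orientation: [0.136, -3.138, -0.0]
ft_force: [-0.5, -0.3, -3.0]
width: 33.7
grasp_force: 30.1
```

Request:
servo_tool(increments=[[2, 0.15, 0.2, 0, 0, 0, -1], [4, 0.3, 0.2, 0, 0, 0, -1], [6, 0.45, 0.2, 0, 0, 0, -1], [7.5, 0.6, 0.2, 0, 0, 0, -1], [8.6, 0.65, 0.2, 0, 0, 0, -1], [8.6, 0.65, 0.2, 0, 0, 0, -1], [8.6, 0.65, 0.2, 0, 0, 0, -1], [8.6, 0.65, -1, 0, 0, 0, -1], [8.6, 0.65, -2, 0, 0, 0, -1], [8.6, 0.65, -2.6, 0, 0, 0, -1], [8.6, 0.65, -2.8, 0, 0, 0, -1], [8.6, 0.65, -2.8, 0, 0, 0, -1]])

```text
t: 21.28
ee_pos: [599.3, 172.5, 163.2]
orientation: [0.135, -3.136, 0.003]
ft_force: [-2.7, -4.4, 2.8]
width: 34.1
grasp_force: 30.1
```

Request:
servo_tool(increments=[[-0.1, -0.2, -0.1, 0, 0, 0, -1], [-0.1, -0.2, -0.1, 0, 0, 0, -1], [-0.1, -0.2, -0.1, 0, 0, 0, -0.1], [-0.1, -0.2, -0.1, 0, 0, 0, 0.1], [-0.1, -0.2, -0.1, 0, 0, 0, 0.4], [-0.1, -0.2, -0.1, 0, 0, 0, 0.4], [-0.1, -0.2, -0.1, 0, 0, 0, 0.4], [-0.1, -0.2, -0.1, 0, 0, 0, 0.4], [0, -0.2, 1, 0, 0, 0, 0.4], [0, -0.2, 3, 0, 0, 0, 0.4], [0, -0.2, 6, 0, 0, 0, 0.4], [0, -0.2, 10, 0, 0, 0, 0.4], [-4, 0, 13, 0, 0, 0, 1], [-8, 0, 13, 0, 0, 0, 1], [-12, 0, 13, 0, 0, 0, 1], [-16, 0, 13, 0, 0, 0, 1]])

```text
t: 22.62
ee_pos: [441.5, 173.5, 295.1]
orientation: [-0.134, 3.136, 0.001]
ft_force: [0.3, 0.7, 0.4]
width: 84.8
grasp_force: 0.0
```

Request:
servo_tool(increments=[[0, -4, 0, 0, 0, 0, 1], [0, -8, 0, 0, 0, 0, 1], [0, -12, 0, 0, 0, 0, 1], [0, -16, 0, 0, 0, 0, 1], [0, -20, 0, 0, 0, 0, 1], [0, -24, 0, 0, 0, 0, 1], [0, -28, 0, 0, 0, 0, 1], [0, -30, 0, 0, 0, 0, 1], [0, -30, 0, 0, 0, 0, 1], [0, -30, 0, 0, 0, 0, 1]])

```text
t: 23.45
ee_pos: [442.6, -127.2, 294.3]
orientation: [-0.13, 3.138, 0.0]
ft_force: [0.0, 0.3, -0.0]
width: 87.7
grasp_force: 0.0
```

Run:
```python
from h import *
import pickle
d=snap("wrist","w10.png");s=snap("scene","s10.png");t=snap("top","t10.png");o=ctrl.get_obs();print(o["t"],o["ee_pos"],o["orientation"],o["width"],o["ft_force"])
pickle.dump((d,s,t),open("w10.pkl","wb"))
a=d["image"][:,:,::-1];c=cv2.resize(s["image"][130:350,150:350,::-1],(240,264))
cv2.imwrite("pics/c10.png",np.hstack([a,np.vstack([c,np.zeros((156,240,3),np.uint8)])]))
```

```text
23.6 [ 442.6850165  -125.43349783  293.95160764] [-1.36250602e-01  3.13839139e+00  3.13131068e-04] 87.59943975184541 [ 0.32739896 -0.84730353  0.60945916]
```

View pics/c10.png

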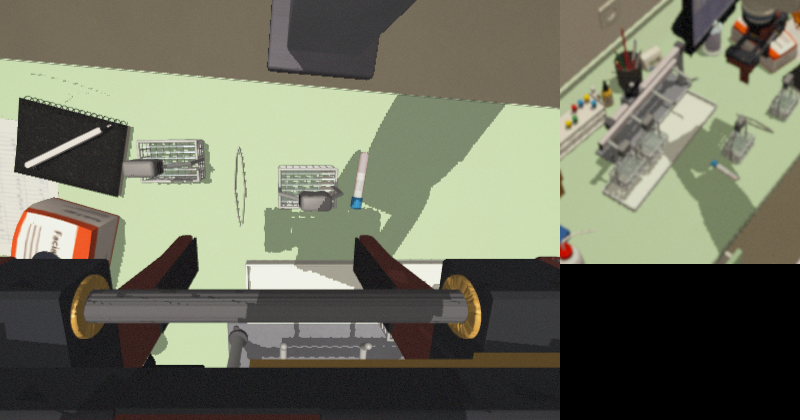

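Both hang. Next grips are at (316,199) and (142,168); the tissue box corner is at (118,215), and the notebook is flat.

Run:
```python
from h import *
import pickle
d=pickle.load(open("w10.pkl","rb"))[0]
for p in[(316,199),(142,167)]: print(onz(d,*p,128).round(1))
for q in[((280,167),(336,165)),((138,143),(203,139))]:
    a,b=[onz(d,*p,40) for i,p in enumerate(q)];v=b-a;print(np.degrees(np.arctan2(-v[0],v[1])))
for z in(60,100):print("box",onz(d,118,215,z).round())
```

```text
[443.7 -81.6 128. ]
[ 424.6 -269.2  128. ]
6.798632811521227
8.182232802013894
box [ 501. -331.   60.]
box [ 488. -311.  100.]
```

Request:
servo_tool(increments=[[0.1, 4.4, 0, 0, 0, 2, 1], [0.1, 4.4, -4, 0, 0, 2, 1], [0.1, 4.4, -8, 0, 0, 2, 1], [0.1, 4.4, -11.4, 0, 0, 2, 1], [0.1, 4.4, -11.4, 0, 0, 2, 1], [0.1, 4.4, -11.4, 0, 0, 2, 1], [0.1, 4.4, -11.4, 0, 0, 2, 1]])

```text
t: 24.18
ee_pos: [444.8, -82.0, 181.2]
orientation: [-0.191, 3.134, -0.001]
ft_force: [0.6, -0.4, 0.7]
width: 87.9
grasp_force: 0.0
```

```bash
cat > blob.py <<'E'
from h import *
import sys
d=snap("wrist",sys.argv[1]);o=ctrl.get_obs();print(o["ee_pos"],o["orientation"],proj(d,o["ee_pos"]*[1,1,0]+[0,0,134]))
im=d["image"].astype(int);k=np.zeros(im.shape[:2],bool);k[195:258,205:345]=1
def f(im):
    m=(im.max(2)<115)&(im.max(2)-im.min(2)<18)
    n,l,st,ce=cv2.connectedComponentsWithStats((m&k).astype(np.uint8));j=1+np.argmax(st[1:,4]);print(st[j],ce[j])
    # thick part = block
    e=cv2.erode((l==j).astype(np.uint8),np.ones((11,11)));y,x=np.where(e);print("core",x.mean(),y.mean(),x.min(),x.max(),y.min(),y.max())
f(im)
for r in("w6.png","w9.png"):f(cv2.imread("pics/"+r).astype(int))
E
python3 blob.py w11.png
```

```text
[445.29046922 -82.34241559 181.73680417] [-1.90398027e-01  3.13260806e+00 -1.37707445e-03] (np.float64(273.2215122412387), np.float64(227.6116764273232))
[ 237  200   83   42 1439] [279.00416956 222.59277276]
core 280.5 214.0 267 286 214 214
[ 233  198   85   54 1653] [277.41197822 231.15728978]
core 283.5043859649123 235.10087719298247 274 290 222 245
[ 235  195   90   53 2170] [281.64470046 226.07880184]
core 279.2640099626401 230.44209215442092 260 302 218 242
```

Request:
servo_tool(increments=[[-0.4, 0.2, -3.5, 0, 0, 0, 1], [-0.4, 0.2, -6.9, 0, 0, 0, 1], [-0.4, 0.2, -6.9, 0, 0, 0, 1], [-0.4, 0.2, -6.9, 0, 0, 0, -1], [-0.4, 0.2, -6.9, 0, 0, 0, -1], [-0.4, 0.2, -6.9, 0, 0, 0, -1], [-0.4, 0.2, -6.9, 0, 0, 0, -1], [-0.4, 0.2, -6.9, 0, 0, 0, -1], [-0.4, 0.2, -6.9, 0, 0, 0, -1], [-0.4, 0.2, -6.9, 0, 0, 0, -1], [-0.4, 0.2, -6.9, 0, 0, 0, -1], [-0.4, 0.2, -6.9, 0, 0, 0, -1], [-0.4, 0.2, -6.9, 0, 0, 0, -1], [-0.4, 0.2, -6.9, 0, 0, 0, -1], [-0.4, 0.2, -6.9, 0, 0, 0, -1]])

```text
t: 25.48
ee_pos: [440.1, -80.7, 110.9]
orientation: [-0.189, 3.135, -0.001]
ft_force: [0.3, -1.8, 5.4]
width: 33.5
grasp_force: 31.1
```

Request:
servo_tool(increments=[[0, 0, 3, 0, 0, 0, -1], [0, 0, 6, 0, 0, 0, -1], [0, 0, 8.2, 0, 0, -2, -1], [3, 2, 8.2, 0, 0, -2, -1], [6, 4.5, 8.2, 0, 0, -2, -1], [8.5, 6.3, 8.2, 0, 0, -2, -1], [8.5, 6.3, 8.2, 0, 0, -2, -1], [8.5, 6.3, 8.2, 0, 0, -2, -1], [8.5, 6.3, 8.2, 0, 0, -2, -1], [8.5, 6.3, 8.2, 0, 0, -2, -1]])

```text
t: 26.32
ee_pos: [523.0, -17.8, 191.9]
orientation: [0.134, -3.136, -0.0]
ft_force: [0.2, 0.5, -2.3]
width: 33.9
grasp_force: 30.6
```

Request:
servo_tool(increments=[[2, 0.15, 0.2, 0, 0, 0, -1], [4, 0.3, 0.2, 0, 0, 0, -1], [6, 0.45, 0.2, 0, 0, 0, -1], [7.5, 0.6, 0.2, 0, 0, 0, -1], [9.1, 0.75, 0.2, 0, 0, 0, -1], [9.1, 0.75, 0.2, 0, 0, 0, -1], [9.1, 0.75, 0.2, 0, 0, 0, -1], [9.1, 0.75, -1, 0, 0, 0, -1], [9.1, 0.75, -2, 0, 0, 0, -1], [9.1, 0.75, -2.7, 0, 0, 0, -1], [9.1, 0.75, -2.9, 0, 0, 0, -1], [9.1, 0.75, -2.9, 0, 0, 0, -1]])

```text
t: 27.32
ee_pos: [614.1, -10.8, 162.8]
orientation: [0.135, -3.136, 0.002]
ft_force: [-4.0, -3.4, 0.8]
width: 33.7
grasp_force: 30.5
```

Request:
servo_tool(increments=[[-0.1, -0.1, -0.1, 0, 0, 0, -1], [-0.1, -0.1, -0.15, 0, 0, 0, -1], [-0.1, -0.1, -0.15, 0, 0, 0, -0.1], [-0.1, -0.1, -0.15, 0, 0, 0, 0.1], [-0.1, -0.1, -0.15, 0, 0, 0, 0.4], [-0.1, -0.1, -0.15, 0, 0, 0, 0.4], [-0.1, -0.1, -0.15, 0, 0, 0, 0.4], [-0.1, -0.1, -0.15, 0, 0, 0, 0.4], [-0.1, -0.1, 1, 0, 0, 0, 0.4], [-0.1, -0.1, 3, 0, 0, 0, 0.4], [-0.1, -0.1, 6, 0, 0, 0, 0.4], [-0.1, -0.1, 10, 0, 0, 0, 0.4], [-4, -4, 13, 0, 0, 0, 1], [-8, -8, 13, 0, 0, 0, 1], [-12, -12, 13, 0, 0, 0, 1], [-16, -16, 13, 0, 0, 0, 1], [-19, -19, 13, 0, 0, 0, 1], [-19, -22, 13, 0, 0, 0, 1], [-19, -22, 13, 0, 0, 0, 1], [-19, -22, 13, 0, 0, 0, 1]])

```text
t: 28.98
ee_pos: [422.8, -234.0, 294.9]
orientation: [-0.129, 3.139, -0.004]
ft_force: [-0.1, 0.4, 0.1]
width: 87.9
grasp_force: 0.0
```

Run:
```python
from h import *
import pickle
d=snap("wrist","w12.png");s=snap("scene","s12.png");o=ctrl.get_obs();print(o["t"],o["ee_pos"],o["orientation"],o["width"],o["ft_force"])
pickle.dump((d,s),open("w12.pkl","wb"))
p=proj(d,(424.6,-269.2,128));print(p)
im=d["image"].astype(int);m=(im.max(2)<115)&(im.max(2)-im.min(2)<18)
u,v=map(int,p);k=np.zeros_like(m);k[v-35:v+35,u-45:u+45]=1
n,l,st,ce=cv2.connectedComponentsWithStats((m&k).astype(np.uint8))
for j in range(1,n):
    if st[j,4]>60: print(st[j],ce[j],onz(d,*ce[j],128))
# difference of basket area in the scene view between moments
P=pickle.load(open("w10.pkl","rb"))[1]
for c in((0,0,0),):
    q=proj(s,(424.6,-269.2,110));u,v=map(int,q);a=s["image"][v-18:v+22,u-18:u+18].astype(int);b=P["image"][v-18:v+22,u-18:u+18].astype(int);print("scene diff b4",abs(a-b).mean())
```

```text
29.0833 [ 424.99149557 -231.33221408  294.64846694] [-1.28607225e-01  3.13773253e+00 -9.36425197e-04] 87.58886712078929 [0.27752227 0.25038448 0.32126065]
(np.float64(242.05493715860638), np.float64(193.51012050908574))
[197 158   6  30 103] [198.66990291 168.11650485] [ 400.98733767 -316.70363062  128.        ]
[225 183  41  19 189] [247.4021164  189.24338624] [ 419.44147951 -263.70309192  128.        ]
scene diff b4 3.1101851851851854
```

Request:
servo_tool(increments=[[-0.2, -3.6, 0, 0, 0, 3, 1], [-0.2, -3.6, -4, 0, 0, 3, 1], [-0.2, -3.6, -8, 0, 0, 3, 1], [-0.2, -3.6, -11.4, 0, 0, 3, 1], [-0.2, -3.6, -11.4, 0, 0, 3, 1], [-0.2, -3.6, -11.4, 0, 0, 3, 1], [-0.2, -3.6, -11.4, 0, 0, 3, 1]])

```text
t: 29.67
ee_pos: [425.3, -265.8, 181.4]
orientation: [-0.219, 3.132, -0.002]
ft_force: [0.6, -0.2, 1.2]
width: 88.2
grasp_force: 0.0
```

```bash
python3 blob.py w13.png
```

```text
[ 425.57760069 -266.21257015  181.9144748 ] [-0.2183078   3.13109577 -0.00325453] (np.float64(273.23970390122355), np.float64(227.17671641336213))
[254 229  68  29 529] [284.34593573 250.8563327 ]blob.py:9: RuntimeWarning: Mean of empty slice.
  e=cv2.erode((l==j).astype(np.uint8),np.ones((11,11)));y,x=np.where(e);print("core",x.mean(),y.mean(),x.min(),x.max(),y.min(),y.max())
  ret = ret.dtype.type(ret / rcount)
Traceback (most recent call last):
  File "blob.py", line 10, in <module>
    f(im)
    ~^^^^
  File "blob.py", line 9, in f
    e=cv2.erode((l==j).astype(np.uint8),np.ones((11,11)));y,x=np.where(e);print("core",x.mean(),y.mean(),x.min(),x.max(),y.min(),y.max())
                                                                                                         ~~~~~^^
ValueError: zero-size array to reduction operation minimum which has no identity
```

Run:
```python
import cv2
for f in("w13.png","w11.png"):
    g=cv2.imread("pics/"+f)
    print(f);
    for r in range(196,260,4): print(r,"".join("%4d%s"%(g[r,c].max(),"g" if int(g[r,c].max())-int(g[r,c].min())>28 else " ") for c in range(232,326,5)))
```

```text
w13.png
196  233g 232g 233g 232g 233g 233g 234g 233g 233g 233g 233g 232g 233g 233g 233g 233g 232g 233g 233g
200  233g 233g 233g 233g 233g 232g 183  169  209g 226g 222g 224g 221g 232g 233g 233g 233g 233g 232g
204  233g 234g 233g 234g 234g 234g 218  219  204  162  176  112  173  154  190  196  119  216  216 
208  232g 233g 233g 234g 234g 227g 204  188  171  154  137  129  214  133  213  202  166  173  155 
212  232g 234g 233g 232g 233g 197g 134  145  142  131  136  148  168  175  181  188  197  212  220 
216  233g 232g 205g 148g 205g 127  135  144  146  173  146  159  160  176  208  206  225  241  238 
220  233g 233g 148g 148g 148g 121  168  164  161  147  152  149  145  145  140  146  144  140  125 
224  232g 233g 149g 149g 149g 120  133  147  145  138  144  144  145  146  140  155  151  179  202 
228  234g 233g 152g 147g 150g 123  199  194  188  176  174  164  157  157  146  147  144  124  123 
232  233g 233g 149g 148g 148  105  147  140  147  133  148  146  138  146  138  146  126  127  124 
236  233g 232g 148g 150g 151g  88  159  160  180  185  199  196  189  184  177  171  160  15
[... 1414 characters left out ...]
 
232  217g 216g 165g 132   78   90   91   88   91   86   86   91   88   83  130  135  130  132  131 
236  216g 215g 131  131   79   88   85   89   93   87   87   84   88  105  131  131  134  132g 131 
240  216g 215g 130  132  131   99  110   88   84  124   99   85   88  132  131  131  131  129  130g
244  216g 215g 211g 133  132g 132  132  131  132  133  131  130  129  131  131  132  131  133g 131 
248  216g 217g 201g 132g 130  133  130g 131  130  133  132  131  129  131  130  131g 132  130  130 
252  216g 215g 130  131  131  131g 128  129  130  128  129  130  133  132  134  127  131  131  133 
256  216g 216g 211g 130  130  133  129  135g 131  133  130  131  131  131  132g 129  131  130g 131
```

The basket seems to have been knocked aside since the last frame. I'll raise the tool and use the last view.

Request:
servo_tool(increments=[[-4, 0, 4, 0, 0, 0, 1], [-4, 0, 8, 0, 0, 0, 1], [-4, 0, 11.4, 0, 0, 0, 1], [-4, 0, 11.4, 0, 0, 0, 1], [-4, 0, 11.4, 0, 0, 0, 1]])

```text
t: 30.13
ee_pos: [385.8, -267.3, 298.8]
orientation: [-0.216, 3.126, -0.011]
ft_force: [-0.6, -0.1, 0.0]
width: 87.7
grasp_force: 0.0
```

Run:
```python
from h import *
import pickle
d=snap("wrist","w14.png");s=snap("scene","s14.png");o=ctrl.get_obs();print(o["t"],o["ee_pos"],o["orientation"])
pickle.dump((d,s),open("w14.pkl","wb"))
a=d["image"][:270,100:460,::-1];a=cv2.resize(a,(720,540))
c=cv2.resize(s["image"][130:330,160:350,::-1],(285,300))
im=np.zeros((600,800,3),np.uint8);im[:540,:720]=a
im[300:600,515:800]=c
cv2.imwrite("pics/c14.png",im)
```

```text
30.2333 [ 384.04404142 -265.91512785  294.90409256] [-2.17051403e-01  3.13188261e+00 -2.79846121e-03]
```

View pics/c14.png

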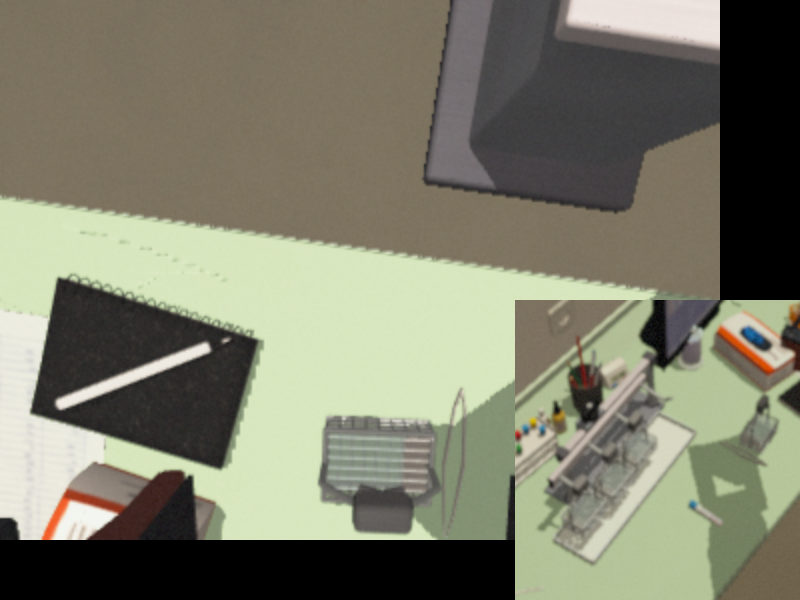

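Three baskets hang. The fourth was knocked aside; its grip is now at crop (382,509), i.e. image (291,254), aligned with the tool.

Run:
```python
from h import *
import pickle
d=pickle.load(open("w14.pkl","rb"))[0]
print(onz(d,291,254,128))
```

```text
[ 454.60185023 -239.56467342  128.        ]
```

Request:
servo_tool(increments=[[4, 1.5, 0, 0, 0, 0, 1], [6.9, 2.6, 0, 0, 0, 0, 1], [6.9, 2.6, -4, 0, 0, 0, 1], [6.9, 2.6, -8, 0, 0, 0, 1], [6.9, 2.6, -11.4, 0, 0, 0, 1], [6.9, 2.6, -11.4, 0, 0, 0, 1], [6.9, 2.6, -11.4, 0, 0, 0, 1]])

```text
t: 30.82
ee_pos: [451.3, -238.9, 177.8]
orientation: [0.217, -3.129, -0.005]
ft_force: [-0.2, -0.3, -0.4]
width: 87.6
grasp_force: 0.0
```

Run:
```python
from h import *
d=snap("wrist","w15.png");o=ctrl.get_obs();print(o["t"],o["ee_pos"],o["orientation"],proj(d,o["ee_pos"]*[1,1,0]+[0,0,134]))
g=d["image"]
for r in range(196,260,4): print(r,"".join("%4d%s"%(g[r,c].max(),"g" if int(g[r,c].max())-int(g[r,c].min())>28 else " ") for c in range(222,326,5)))
```

```text
30.8667 [ 452.7144783  -239.80751332  179.77259713] [ 2.16942671e-01 -3.13281364e+00 -1.32752104e-03] (np.float64(271.92549671234633), np.float64(230.5806271393966))
196  229g 230g 205g 200  200  225  220  202  212  197  181  183  157  156  154  160  153  144  206  229g 165 
200  228g 228g 205g 143  139  133  155  139  143  159  135  146  139  140  147  144  153  133  193  230g 202 
204  228g 228g 204g 100  166  194  225  198  233  210  222  217  177  197  188  188  163  169  183  228g 216g
208  228g 229g 105  113  141  131  140  143  142  143  134  150  137  140  146  144  144  109  170  228g 229g
212  229g 229g  87  170  138  136  152  160  205  184  215  205  206  228  230  229  216  203  100  218g 228g
216  228g 144   95  154  148  135  142  113  136  139  131  140  140  135  120  120  138  180  103  141g 228g
220  229g 184g 106  105  140  130  116   76   72   75   84   78   83  102  198  196  205  195  102  129  212g
224  229g 228g 160  107  100  110   76   78   76   78   84   74   82   76   65  120  110  129  136  130  143g
228  230g 228g 162  177g 112   98   94  102  101   92   93   88   85   85   76   90  108  111  145g 142g 146g
232  229g 228g 156  115  103   95  137  149   96  125  149   89  110  135  110  101  122  121  145g 142g 144g
236  227g 228g 227g 224g 139  125   98  106  105  100  100  100   97  100   91  127  128  123  146g 142g 142g
240  229g 228g 229g 229g 143g 130   97   99  101  100   97   98  100   97   91  143g 145g 145  143g 140  145g
244  228g 228g 228g 229g 145g 134  154  149  153  156  114  142  158  147  116  145g 142g 142g 141g 141  144g
248  229g 229g 229g 228g 143g 144g  95   95   94   94   94   94   96   96   86  143g 143g 144g 142g 145g 143g
252  228g 229g 228g 229g 142  143g 143g 143g 139g 139g 134  129  124  111  140g 142g 144g 143g 143g 145g 139 
256  230g 228g 228g 228g 143g 145g 142  144  143g 147g 144g 144g 144g 141g 144g 144g 144g 144g 144g 143g 124
```

Request:
servo_tool(increments=[[0, 0, -3.5, 0, 0, 0, 1], [0, 0, -6.9, 0, 0, 0, 1], [0, 0, -6.9, 0, 0, 0, 1], [0, 0, -6.9, 0, 0, 0, -1], [0, 0, -6.9, 0, 0, 0, -1], [0, 0, -6.9, 0, 0, 0, -1], [0, 0, -6.9, 0, 0, 0, -1], [0, 0, -6.9, 0, 0, 0, -1], [0, 0, -6.9, 0, 0, 0, -1], [0, 0, -6.9, 0, 0, 0, -1], [0, 0, -6.9, 0, 0, 0, -1], [0, 0, -6.9, 0, 0, 0, -1], [0, 0, -6.9, 0, 0, 0, -1], [0, 0, -6.9, 0, 0, 0, -1], [0, 0, -6.9, 0, 0, 0, -1]])

```text
t: 32.12
ee_pos: [452.9, -240.1, 110.8]
orientation: [-0.217, 3.134, -0.0]
ft_force: [0.5, -0.8, 2.6]
width: 34.1
grasp_force: 30.1
```

Request:
servo_tool(increments=[[0, 0, 3, 0, 0, 0, -1], [0, 0, 6, 0, 0, 0, -1], [0, 0, 8.2, 0, 0, -3, -1], [2, 3, 8.2, 0, 0, -3, -1], [4, 6, 8.2, 0, 0, -3, -1], [6, 9, 8.2, 0, 0, -3, -1], [7.7, 12, 8.2, 0, 0, -3, -1], [7.7, 13, 8.2, 0, 0, -3, -1], [7.7, 13, 8.2, 0, 0, -3, -1], [7.7, 13, 8.2, 0, 0, -3, -1], [7.7, 13, 8.2, 0, 0, -3, -1]])

```text
t: 33.03
ee_pos: [528.8, -110.6, 192.2]
orientation: [0.134, -3.137, 0.0]
ft_force: [-0.1, 0.3, -2.2]
width: 33.6
grasp_force: 30.6
```

Request:
servo_tool(increments=[[2, 0.15, 0.2, 0, 0, 0, -1], [4, 0.3, 0.2, 0, 0, 0, -1], [6, 0.45, 0.2, 0, 0, 0, -1], [7.5, 0.6, 0.2, 0, 0, 0, -1], [9.2, 0.75, 0.2, 0, 0, 0, -1], [9.2, 0.75, 0.2, 0, 0, 0, -1], [9.2, 0.75, 0.2, 0, 0, 0, -1], [9.2, 0.75, -1, 0, 0, 0, -1], [9.2, 0.75, -2, 0, 0, 0, -1], [9.2, 0.75, -2.7, 0, 0, 0, -1], [9.2, 0.75, -3, 0, 0, 0, -1], [9.2, 0.75, -3, 0, 0, 0, -1]])

```text
t: 34.03
ee_pos: [620.8, -103.4, 162.2]
orientation: [0.135, -3.137, 0.002]
ft_force: [-1.1, -3.6, 1.0]
width: 33.4
grasp_force: 30.4
```

Request:
servo_tool(increments=[[0, -0.1, -0.15, 0, 0, 0, -1], [0, -0.1, -0.15, 0, 0, 0, -1], [0, -0.1, -0.15, 0, 0, 0, -0.1], [0, -0.1, -0.15, 0, 0, 0, 0.1], [0, -0.1, -0.15, 0, 0, 0, 0.4], [0, -0.1, -0.15, 0, 0, 0, 0.4], [0, -0.1, -0.15, 0, 0, 0, 0.4], [0, -0.1, -0.15, 0, 0, 0, 0.4], [0, -0.1, 1, 0, 0, 0, 0.4], [0, -0.1, 3, 0, 0, 0, 0.4], [0, -0.1, 6, 0, 0, 0, 0.4], [0, -0.1, 10, 0, 0, 0, 0.4], [-4, 0, 13, 0, 0, 0, 0.4], [-8, 0, 15, 0, 0, 0, 0.4], [-12, 5, 17, 0, 0, 0, 0.4], [-16, 9, 19, 0, 0, 0, 0.4], [-19, 13, 21, 0, 0, 0, 0.4], [-22, 14, 21, 0, 0, 0, 0.4], [-22, 14, 21, 0, 0, 0, 0.4], [-22, 14, 21, 0, 0, 0, 0.4]])

```text
t: 35.7
ee_pos: [398.2, 39.8, 375.0]
orientation: [-0.137, 3.136, 0.002]
ft_force: [0.8, 0.1, 0.3]
width: 62.0
grasp_force: 0.0
```

Request:
servo_tool(increments=[[-3, -2, 0, 0, 0, 0, 0.4], [-4, -4, 0, 0, 0, 0, 0.4], [-4, -8, 0, 0, 0, 0, 0.4], [-4, -12, 0, 0, 0, 0, 0.4], [-4, -16, 0, 0, 0, 0, 0.4], [-4, -20, 0, 0, 0, 0, 0.4], [-4, -24, 0, 0, 0, 0, 0.4], [-4, -28, 0, 0, 0, 0, 0.4], [-4, -28, 0, 0, 0, 0, 0.4], [-4, -28, 0, 0, 0, 0, 0.4], [-4, -28, 0, 0, 0, 0, 0.4]])

```text
t: 36.62
ee_pos: [361.4, -242.3, 372.7]
orientation: [0.133, -3.139, -0.001]
ft_force: [0.1, -0.3, -0.0]
width: 61.2
grasp_force: 0.0
```

Run:
```python
from h import *
import pickle
s=snap("scene","s16.png");t=snap("top","t16.png");o=ctrl.get_obs();print(o["t"],o["ee_pos"],o["ft_force"],o["width"])
# grip tops of hung baskets: expected at seat z+30=184; look for dark blobs in scene near each
H=[(622,-102),(614.5,-10.5),(607,81.5),(599.5,173)]
hooks=[(a,b,184) for a,b in H]
im=s["image"].astype(int);
for d,nm in((s,"scene"),(t,"top")):
    im=d["image"].astype(int);m=((im.max(2)<105)&(im.max(2)-im.min(2)<22))
    for p in hooks:
        u,v=proj(d,(p[0],p[1],172));u,v=int(round(u)),int(round(v))
        w=m[v-9:v+10,u-9:u+10];y,x=np.where(w)
        print(nm,(u,v),w.sum(),(x.mean()-9).round(1),(y.mean()-9).round(1), im[v-4:v+5,u-4:u+5].mean().round())
# s14: hung baskets as reference patches; correlate the 4th
g=cv2.cvtColor(s["image"],cv2.COLOR_RGB2GRAY)
u1,v1=map(round,proj(s,(*H[1],125)));tm=g[v1-22:v1+28,u1-12:u1+13]
for h in H:
    u,v=map(round,proj(s,(*h,125)));r=cv2.matchTemplate(g[v-32:v+38,u-22:u+23],tm,5);print(h,cv2.minMaxLoc(r)[1::2])
```

```text
36.7167 [ 361.73039283 -241.43790197  372.83710237] [-0.98037427  0.46058362 -0.14082408] 61.55252934333228
scene (257, 191) 111 -4.1 2.1 100.0
scene (240, 211) 136 -2.7 0.6 94.0
scene (222, 232) 142 -1.6 0.2 96.0
scene (204, 254) 153 -2.7 0.1 98.0
top (274, 187) 218 -0.6 -1.6 89.0
top (254, 196) 217 -0.6 -1.8 90.0
top (232, 205) 216 -1.6 -1.6 87.0
top (211, 214) 138 1.6 -1.5 89.0
(622, -102) (0.5831154584884644, (6, 20))
(614.5, -10.5) (0.9999991655349731, (10, 10))
(607, 81.5) (0.8806893825531006, (11, 10))
(599.5, 173) (0.8578242063522339, (11, 10))
```

Run:
```python
from h import *
s=snap("scene");t=snap("top");s0=cv2.imread("pics/s3.png")[:,:,::-1]
H=[(622,-102),(614.5,-10.5),(607,81.5),(599.5,173)]
for nm,d in(("scene",s),("top",t)):
    g=cv2.cvtColor(d["image"],cv2.COLOR_RGB2GRAY)
    for z,a,b in((168,8,8),(70,10,10)):
        u1,v1=map(round,proj(d,(*H[1],z)));tm=g[v1-b:v1+b+1,u1-a:u1+a+1]
        for h in H:
            u,v=map(round,proj(d,(*h,z)));r=cv2.matchTemplate(g[v-b-10:v+b+11,u-a-10:u+a+11],tm,5);m=cv2.minMaxLoc(r);print(nm,z,h,round(m[1],2),np.array(m[3])-10,"at0",round(float(r[10,10]),2))
# per-hook grayscale map of grip region in scene
g=cv2.cvtColor(s["image"],cv2.COLOR_RGB2GRAY)
for h in H[:2]:
    u,v=map(round,proj(s,(*h,168)));print(h,u,v);print(g[v-14:v+40:2,u-16:u+17:2])
```

```text
scene 168 (622, -102) 0.69 [-1  0] at0 0.66
scene 168 (614.5, -10.5) 1.0 [0 0] at0 1.0
scene 168 (607, 81.5) 0.85 [0 0] at0 0.85
scene 168 (599.5, 173) 0.85 [0 0] at0 0.85
scene 70 (622, -102) 0.88 [1 0] at0 0.86
scene 70 (614.5, -10.5) 1.0 [0 0] at0 1.0
scene 70 (607, 81.5) 0.86 [2 1] at0 0.71
scene 70 (599.5, 173) 0.84 [0 2] at0 0.7
top 168 (622, -102) 0.74 [0 0] at0 0.74
top 168 (614.5, -10.5) 1.0 [0 0] at0 1.0
top 168 (607, 81.5) 0.85 [1 0] at0 0.71
top 168 (599.5, 173) 0.55 [ 9 10] at0 0.4
top 70 (622, -102) 0.94 [0 0] at0 0.94
top 70 (614.5, -10.5) 1.0 [0 0] at0 1.0
top 70 (607, 81.5) 0.94 [0 1] at0 0.92
top 70 (599.5, 173) 0.94 [-1  1] at0 0.91
(622, -102) 257 192
[[184 142 130  98  80  98 174 188 180 169 185 188 186 186 184 183 185]
 [153 170 179 113  78  94 171 188 187 185 187 187 186 187 189 187 188]
 [169 188 154  87  77  89 173 186 187 187 187 186 188 188 185 188 185]
 [188 164 117 103  79  90 169 184 167 167 180 189 187 189 185 187 188]
 [162 133 139 146  88  86 160 168 136 134 148 186 187 186 186 187 186]
 [117 116 144 161 132  95 131 141 132 119 126 185 187 188 186 186
[... 2738 characters left out ...]
 92 120  96 111 138 140 137 130 140 145 123 132 140 141 171]
 [ 78  68  97 122  91 115 147 152 149 143 160 143 145 135 143 152 201]
 [ 70  88 116 137  90 112 145 149 144 153 140 152 161 182 190 199 213]
 [ 80  93  98 125  92  99 125 139 148 141 123 137 144 177 208 214 212]
 [103 111 124 119  95 128 135 113 117 133 145 146 148 191 212 215 213]
 [132 129 132 141 118 125 140 141 117 132 140 150 189 209 215 215 214]
 [135 133 134 139 127 141 147 151 118 126 145 190 212 213 212 214 211]
 [136 134 135 135 130 137 154 136 127 138 170 208 215 212 215 213 210]
 [138 138 138 144 145 156 144 128 136 152 201 215 214 214 214 211 186]
 [144 139 139 144 149 147 129 133 150 191 212 214 212 213 211 201 152]]
```

Request:
servo_tool(increments=[[0, 0, 0, 0, 0, 0, 0.4], [0, 0, 0, 0, 0, 0, 0.4], [0, 0, 0, 0, 0, 0, 0.4], [0, 0, 0, 0, 0, 0, 0.4], [0, 0, 0, 0, 0, 0, 0.4], [0, 0, 0, 0, 0, 0, 0.4], [0, 0, 0, 0, 0, 0, 0.4], [0, 0, 0, 0, 0, 0, 0.4], [0, 0, 0, 0, 0, 0, 0.4], [0, 0, 0, 0, 0, 0, 0.4], [0, 0, 0, 0, 0, 0, 0.4], [0, 0, 0, 0, 0, 0, 0.4], [0, 0, 0, 0, 0, 0, 0.4], [0, 0, 0, 0, 0, 0, 0.4], [0, 0, 0, 0, 0, 0, 0.4], [0, 0, 0, 0, 0, 0, 0.4], [0, 0, 0, 0, 0, 0, 0.4], [0, 0, 0, 0, 0, 0, 0.4], [0, 0, 0, 0, 0, 0, 0.4], [0, 0, 0, 0, 0, 0, 0.4]])

```text
t: 38.48
ee_pos: [361.7, -242.4, 372.7]
orientation: [-0.135, 3.139, -0.0]
ft_force: [-0.7, -1.1, -0.9]
width: 61.2
grasp_force: 0.0
```

Run:
```python
from h import *
a=snap("scene")["image"].astype(int);b=cv2.imread("pics/s16.png")[:,:,::-1].astype(int)
print(abs(a-b)[170:300,180:290].mean())
print(ctrl.close_job())
```

```text
1.9392074592074593
the job is handed in; nothing more can be done
None
```

I freed the clamp, slid the hook row to within about 4 mm of the tray's centre, turned the knob back tight, hung all four baskets on their own hooks and handed the job in at about 38 s; no verdict came back, and I confirmed the fourth basket only by image matching because my picture views were used up.

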